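Split a press-fit gear housing with a wedge

ROBOT

A 6-joint arm with a two-finger parallel gripper is mounted at the origin on a cart in front of the work surface, level with it; the furniture and walls round the work are solid. World frame = base frame: x ahead of the robot, y to its left, z up, the work surface at z = 0. Lengths are in mm, angles in rad, forces in N, time in s.
With the tool pointing down it reaches from about 350 to 875 mm from the base axis. Payload 4.2 kg.
Tool frame: the origin (TCP) lies midway between the tips of the shut fingers; the grasp point (between the pads) lies 19 mm behind it; y points along the fingers, x is the direction in which the jaws open and shut, and the axes are right-handed (so a half turn about y gives the same grasp; the last joint's range is limited). The gripper opens to 85 mm and grips with 20 to 120 N. Pads are 22 mm wide; open, the fingers measure 114 mm over their backs; the gripper's body (76 mm by 85 mm) begins 54 mm behind the grasp point. The pads swing forward as they close: fully open they stand 13 mm farther back than shut.
Start: joints at [-0.994, 0.385, 0.008, 0, -1.194, -0.259], TCP at [195.314, -593.676, 231.312] pointing down, gripper open.
Joint ranges: [-3.14, 3.14], [-1.21, 2.06], [-1.07, 1.41], [-3.16, 2.05], [-2.99, -0.16], [-3.1, 3.1]. Speed limits (rad/s): [2.79, 2.79, 3.14, 3.14, 3.14, 3.14].

INTERFACE

Orientations are given as a unit quaternion [x, y, z, w].
In Python, from bench import read_state, get_image, job_done gives the robot as it stands.
- The arm moves only by the tool play_rows, never from a script. Its argument "series" is a list of rows, each a list of 7 numbers: the shift along the tool's x, y, z in m, then the turn, a rotation vector about the tool's x, y, z in rad, then the finger opening in m, from 0 to 0.0854. In form: [[x, y, z, wx, wy, wz, claw], ...]. A call has 1 to 10 rows; each row shifts and turns the pose as measured when the row begins, along the tool's axes as they then stand; what a row does not reach is not made up. A row lasts 1/10 s, in which the tool goes at most 50 mm and 8.59 degrees, less where a joint would pass 70% of its speed; a pose out of reach is approached as far as the arm can. A call with a gripper value outside its range is refused whole. The fingers move at their own pace and stop on an object; the grip force is fixed at half the most. Time passes only in rows, so rows that do not move let the fingers close. It gives the time, the measured TCP pose, the force and the opening at its end, in the units of the state.
- read_state(): the state, without advancing time (a new reading comes with each control period).
- get_image(name): name is "scene" or "top" or "wrist"; returns a dict with "color" (420x560x3 uint8, red, green, blue), "intrinsics" (3x3 intrinsics, pixels), "D" ([k1, k2, p1, p2, k3] as OpenCV has them; the pictures are not rectified), "origin" and "orientation" of the camera in the world. Camera axes: x right, y down, z forward; pixel columns grow to the right and rows downward; lengths in mm; the calibration is good to about 2 mm. A picture is of the moment at which its call begins. There is no depth.
- job_done(): hands the job in, once; it reports no verdict.
The state is a dict: "clock": time; "joints": joint angles; "joint_vel": joint speeds; "joint_efforts": joint torques, N m; "position": TCP position; "ee_rot": TCP orientation; "contact_force": force on the tool from outside, world axes, zero at the start; "wrist_torque": the same for the moment, N m; "gripper_width": finger opening in mm.
Only numpy, scipy, OpenCV 4.12 (cv2) and the standard library are available. Lean on these libraries where they do the work, as an engineer would, in place of code of your own. Each camera call takes 0.05 s, during which the arm holds its last target. There are 200 camera calls.

TASK

Split the press-fit gear housing on the slanted stand: with the orange-handled wedge from the wooden rack, held at the housing's own slant, work into the pry notches at the left and right ends of the seam in turn, a little deeper each time, so that the grey half parts evenly, never cocked by more than about four degrees, until it comes free and slides down to its stop. Then stand the wedge back in its rack. Keep the gripper off the grey half and leave the glue bottle, can and jar where they stand.

Things in the scene. Friction and masses are not known exactly. Their poses are not given: they have to be found in the camera images.
- wedge_grip (a point): Centre of the wedge's orange handle, where to grasp. The wedge's axes: z up the handle, away from the tip; y across the blade; x from its bevelled to its flat face. Handle 18 (x) x 24 (y) mm, from 28 mm below to 24 mm above this point; under it a black guard 30 x 40 x 4 mm, then the blade. 120 g. It starts upright in its rack.
- wedge_tip (a point): Middle of the steel blade's tip edge, on its flat face: (7, 0, -94) mm from wedge_grip, wedge's axes. Blade 62 mm long, 22 mm wide (y), greased. The flat face is the plane x = +7 mm; the other face is bevelled: thickness 2.5 mm at the tip, growing evenly to 12.5 mm at 48 mm from the tip, then constant.
- rack: Wooden rack fixed on the bench, 60 (x) x 66 (y) x 66 mm high; origin under its centre, z up. Its through slot, 22 (x) x 31 (y) mm, holds the blade with play: guard on the rack's top, tip 4 mm and wedge_grip 98 mm above the bench, wedge's axes along the rack's within 2 degrees. Rack, bottle, can and jar may stand in one another's places.
- rack_mouth (a point): Centre of the slot's mouth on the rack's top, 66 mm above the bench; axes of the rack.
- fixed_half: Far, upper half of the housing, bare aluminium, fixed to the blue slanted stand. Origin: middle of the seam's foot, on the bed. x: up the slope, square to the seam, into this half; y: along the seam to its left end; z: square to the bed, leaning 30 degrees from vertical towards the robot. It fills x 0..50, y -60..60, z 0..60 mm. Rails 12 mm high from y = +-62.5 mm.
- notch_left (a point): Pry notch at the seam's left end, at (-2, 42, 50) mm in fixed_half's axes (same axes). 30 mm wide (y), open down to the bed (z = 0). Shut, it is a 4 mm slot: fixed half's face at x = 0, loose half's at x = -4; above z = 50 it flares evenly to x -12..+4 mm at the top, z = 60. The wedge goes in along -z, flat face on the fixed half, bevel on the loose half.
- notch_right (a point): The same notch at the right end, (-2, -42, 50) mm in fixed_half's axes. In either notch, the wedge pushed t mm below z = 50 opens the seam there by about 0.208 t - 1.5 mm; the tip may go down to z = 2 mm, which opens it 8.5 mm. Pushing takes some 5 to 20 N.
- loose_half: Near, lower half, painted grey, 0.3 kg, loose on the greased bed; 50 mm deep, 120 long, 60 high. Origin at its seam foot's middle; its x level, y along the seam, z vertical. Two 8 mm dowels at y = +-20 mm hold it by friction, some 15 N each; it stays as the wedge leaves it, and swings about its far part if pried at one end. Free at 7 to 8 mm, it slides to a stop at 16 mm open.
- loose_left (a point): Left end of the loose half's seam edge: (0, 60, 50) mm in fixed_half's axes when shut; minus its x there is how far the seam is open at this end. Axes of loose_half.
- loose_right (a point): Right end of the loose half's seam edge: (0, -60, 50) mm in fixed_half's axes when shut. Axes of loose_half.
- glue_mid (a point): Middle, 72 mm above its foot, of a loose white glue bottle with a red nozzle, 40 x 46 mm, 145 mm high. Leave alone.
- can_mid (a point): Middle, 55 mm above its foot, of a loose can full of nozzles, 86 x 94 mm, 110 mm high. Leave alone.
- jar_mid (a point): Middle, 56 mm above its foot, of a loose clear empty jar, 89 mm across, 112 mm high. Leave alone.

How it is judged:
By the outcome, as a careful person would: the job done as asked, in the order asked, and still so for the second after the job is handed in, with the robot touching nothing.
It also fails if it takes over 70 s, if anything falls off the work surface, if the arm or the gripper's body presses on something with over 40 N, if the wrist force passes 120 N, or if a joint passes its speed limit or range.

## Working session

There is one attempt and no reset: what is moved stays moved. The work goes in short steps, Python scripts to look and compute and a tool call to move; the robot and the scene stay as the last step left them, time stands still between calls to the robot, and variables do not carry over. Pictures are saved under pics/ and viewed, about 8 in all and at most 12, crops included, and the job is handed in when it is done.

Besides the shell and the picture viewer there is one more tool, called after "Request:" as name([rows], argument=value, ...), one row to a line, values as JSON. play_rows: Moves the arm, as the interface text tells. Its arguments: {"type":"object","properties":{"series":{"type":"array","items":{"type":"array","items":{"type":"number"}}}},"required":["series"]}

```bash
mkdir -p pics; ls; cat > h.py <<'E'
import numpy as np, cv2
from scipy.spatial.transform import Rotation as R
from bench import read_state, get_image
def shot(n,fn=None):
    d=get_image(n)
    if fn: cv2.imwrite('pics/'+fn,cv2.cvtColor(d['color'],cv2.COLOR_RGB2BGR))
    return d
def cam(d): 
    o=d['orientation']; o=np.array(o)
    return (R.from_matrix(o) if o.shape==(3,3) else R.from_quat(o)), np.array(d['origin'])
def ray(d,px):
    r,o=cam(d)
    p=cv2.undistortPoints(np.array(px,float).reshape(-1,1,2),np.array(d['intrinsics']),np.array(d['D'])).reshape(-1,2)
    v=r.apply(np.c_[p,np.ones(len(p))]); return o,v/np.linalg.norm(v,axis=1)[:,None]
def onz(d,px,z):
    o,v=ray(d,px); return o+v*((z-o[2])/v[:,2])[:,None]
def proj(d,P):
    r,o=cam(d); rv=r.inv().as_rotvec(); t=-r.inv().apply(o)
    return cv2.projectPoints(np.array(P,float).reshape(-1,3),rv,t,np.array(d['intrinsics']),np.array(d['D']))[0].reshape(-1,2)
def tri(ds,pxs):
    A=np.zeros((3,3));b=np.zeros(3);rs=[]
    for d,p in zip(ds,pxs):
        o,v=ray(d,[p]); M=np.eye(3)-np.outer(v[0],v[0]); A+=M;b+=M@o;rs.append((o,M))
    x=np.linalg.solve(A,b); return x,[np.linalg.norm(M@(x-o)) for o,M in rs]
E
python3 - <<'E'
from h import *
s=read_state(); print(s)
for n in('scene','top'):
    d=shot(n,n+'0.png'); print(n,d['intrinsics'],d['D'],d['origin'],d['orientation'])
a=cv2.imread('pics/scene0.png');b=cv2.imread('pics/top0.png')
E
```

```text
pics
{'clock': 0.0, 'joints': array([-9.94384556e-01,  3.85555273e-01,  6.62917981e-03, -5.28857986e-04,
       -1.19402710e+00, -2.58597425e-01]), 'joint_vel': array([ 3.28228668e-04, -5.25198136e-04, -1.33361457e-03, -5.27263495e-05,
        2.74008936e-03, -4.85225852e-04]), 'joint_efforts': array([ 1.52222980e-03, -3.92284584e+01,  1.88406909e+01,  4.18631002e+00,
       -4.56686728e-03, -2.11948816e-06]), 'position': array([ 195.14294866, -593.12804712,  230.2192597 ]), 'ee_rot': array([ 0.41398737,  0.57321564, -0.57234281, -0.41528544]), 'contact_force': array([-0.04706497,  0.09572594,  1.51663963]), 'wrist_torque': array([-0.00552672, -0.03004711, -0.0237197 ]), 'gripper_width': 85.53994601380478}
scene [[457.11077177   0.         275.17867924]
 [  0.         457.11077177 202.49109793]
 [  0.           0.           1.        ]] [-0.0291776  0.         0.         0.         0.       ] [-75.01879431 786.9296934  488.78835417] [-0.33989101  0.78493443 -0.47737015  0.20117101]
top [[490.27265297   0.         288.08021538]
 [  0.         490.27265297 210.439169  ]
 [  0.           0.           1.        ]] [-0.01997043  0.          0.          0.          0.        ] [ 320.67307858  236.96082848 1002.26836503] [ 0.71605702 -0.69013425  0.07236052 -0.07576949]
```

View pics/scene0.png

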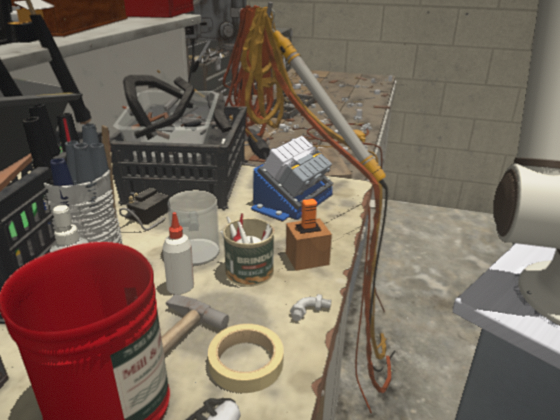

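View pics/top0.png

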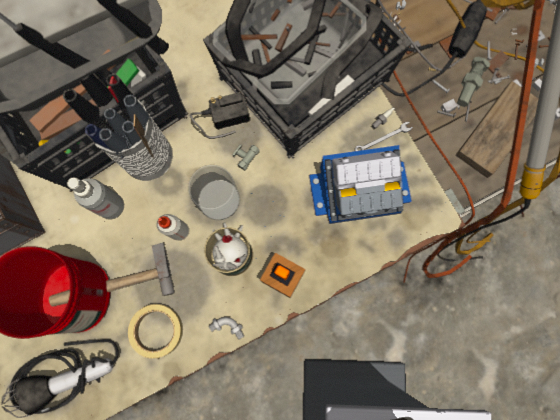

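Scene: the housing is on the blue stand at about (295,170) and the wedge in its rack at (309,230). Top: housing (362,185), rack (283,273), can (229,250), jar (215,195), glue (170,227). Next I'll enlarge these and measure.

```bash
python3 - <<'E'
from h import *
a=cv2.imread('pics/scene0.png');b=cv2.imread('pics/top0.png')
c1=cv2.resize(a[130:275,240:340],None,fx=4,fy=4,interpolation=cv2.INTER_CUBIC)
c2=cv2.resize(b[140:300,250:420],None,fx=3.6,fy=3.6,interpolation=cv2.INTER_CUBIC)[:580]
o=np.zeros((600,400+c2.shape[1],3),np.uint8)
o[:580,:400]=c1;o[:c2.shape[0],400:]=c2; o=o[:,:]
print(o.shape); cv2.imwrite('pics/crop1.png',cv2.resize(o,(800,int(600*800/o.shape[1]))))
ds=shot('scene'),shot('top')
px=[]
for im,roi in((a,(190,240,290,330)),(b,(250,300,265,305))):
    h=cv2.cvtColor(im,cv2.COLOR_BGR2HSV); m=cv2.inRange(h,(3,190,150),(16,255,255))
    y0,y1,x0,x1=roi; z=np.zeros_like(m); z[y0:y1,x0:x1]=m[y0:y1,x0:x1]
    n,l,s,c=cv2.connectedComponentsWithStats(z); i=1+np.argmax(s[1:,4]); print(s[i],c[i]); px.append(c[i])
print(tri(ds,px))
print('top handle at z=122',onz(ds[1],[px[1]],122))
print('rack top corners etc', onz(ds[1],[[283,273]],66))
print('can',onz(ds[1],[[229,250]],100),'jar',onz(ds[1],[[215,195]],100),'glue',onz(ds[1],[[168,224]],140))
E
```

```text
(600, 1012, 3)
[303 199  13   7  62] [309.08064516 202.09677419]
[275 266  14  13  97] [281.48453608 271.26804124]
(array([396.96977397, 252.67191386, 118.8032091 ]), [np.float64(0.3242429505540647), np.float64(0.3242429505538687)])
top handle at z=122 [[396.44182783 252.41117867 122.        ]]
rack top corners etc [[398.08846751 250.38404817  66.        ]]
can [[433.92043138 351.43206987 100.        ]] jar [[537.56234315 384.46307651 100.        ]] glue [[471.52948653 458.48776433 140.        ]]
```

View pics/crop1.png

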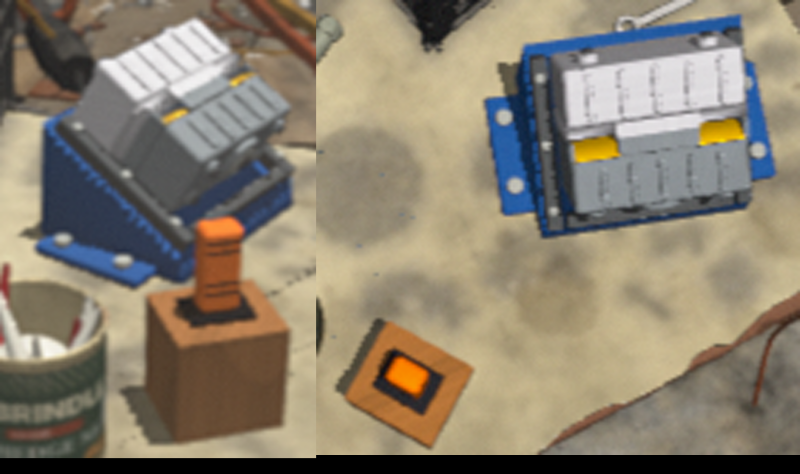

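The crop shows the two yellow notch flares at about (348,191) and (392,186) in the top picture. The rack is turned about 30° and its neighbour is the can. I'll get the rack's yaw and a rough housing pose, then move in.

```bash
cat >> h.py <<'E'
def pose():
    s=read_state(); return np.array(s['position']),R.from_quat(s['ee_rot']),s
def go(P,Rt,verbose=True):
    "print the turn (rotvec, tool axes) and the shift (in present and in turned tool axes)"
    p,r,s=pose(); rv=(r.inv()*Rt).as_rotvec(); d=np.array(P)-p
    print('turn',rv.round(3),'|',round(np.linalg.norm(rv),3),' shift now-axes mm',r.inv().apply(d).round(1),' after-turn axes',Rt.inv().apply(d).round(1),'dist',np.linalg.norm(d).round(1))
E
python3 - <<'E'
from h import *
p,r,s=pose(); print(r.as_matrix().round(3))
ds=shot('scene'),shot('top')
b=cv2.cvtColor(ds[1]['color'],cv2.COLOR_RGB2HSV)
m=cv2.inRange(b,(5,110,90),(16,255,255)); z=np.zeros_like(m); z[250:300,255:310]=m[250:300,255:310]
z=cv2.morphologyEx(z,cv2.MORPH_CLOSE,np.ones((9,9)))
c=max(cv2.findContours(z,0,2)[0],key=cv2.contourArea); q=cv2.boxPoints(cv2.minAreaRect(c)); Q=onz(ds[1],q,66); print('rack',q.round(1),Q.round(1),Q.mean(0))
for i in range(2): e=Q[i+1]-Q[i]; print(np.linalg.norm(e),np.degrees(np.arctan2(e[1],e[0])))
px=[]
for d,rois in zip(ds,(((155,180,285,300),(140,165,300,325)),((180,200,335,370),(175,200,375,405)))):
    h=cv2.cvtColor(d['color'],cv2.COLOR_RGB2HSV); m=cv2.inRange(h,(20,150,110),(33,255,255)); l=[]
    for y0,y1,x0,x1 in rois:
        v,u=np.nonzero(m[y0:y1,x0:x1]); l.append((u.mean()+x0,v.mean()+y0)); print(len(u),l[-1])
    px.append(l)
L,e=tri(ds,[px[0][0],px[1][0]]); print('yellow L',L,e)
Rr,e=tri(ds,[px[0][1],px[1][1]]); print('yellow R',Rr,e)
for zz in (L[2],):
    Q=onz(ds[1],px[1],zz); print(Q, np.linalg.norm(Q[0]-Q[1]), np.degrees(np.arctan2(*(Q[0]-Q[1])[1::-1])))
E
```

```text
[[-0.312 -0.    -0.95 ]
 [ 0.95   0.001 -0.312]
 [ 0.001 -1.     0.   ]]
rack [[258.3 280. ]
 [274.2 251.5]
 [305.5 268.9]
 [289.7 297.4]] [[383.2 296.6  66. ]
 [438.5 269.   66. ]
 [407.4 207.9  66. ]
 [352.9 236.   66. ]] [395.47476926 252.3663797   66.        ]
61.78208572005851 -26.564765355502587
68.51620959075218 -116.9807856011045
11 (np.float64(294.8181818181818), np.float64(165.9090909090909))
7 (np.float64(315.57142857142856), np.float64(154.42857142857142))
113 (np.float64(347.83185840707966), np.float64(192.06194690265488))
106 (np.float64(391.7452830188679), np.float64(185.87735849056605))
yellow L [550.35941546 132.88324688 105.23248474] [np.float64(1.0702780923828137), np.float64(1.070278092382978)]
yellow R [565.51820728  49.87877746 105.0166492 ] [np.float64(1.1045005146974347), np.float64(1.104500514697305)]
[[551.1971735  133.56225509 105.23248474]
 [566.33810984  50.59909817 105.23248474]] 84.33346524571434 100.3427642138655
```

Request:
play_rows([
  [0,-0.004,0,0,-0.131,0,0.05],
  [0,-0.004,0,0,-0.131,0,0.05],
  [0,-0.004,0,0,-0.131,0,0.05],
  [0,-0.004,0,0,-0.131,0,0.05],
  [0,-0.004,0,0,-0.131,0,0.05],
  [0,-0.004,0,0,-0.131,0,0.05],
])

```text
clock: 0.9
position: [195.0, -592.6, 254.0]
ee_rot: [0.152, 0.692, -0.689, -0.154]
contact_force: [-0.1, 0.3, -0.0]
gripper_width: 49.7
```

Request:
play_rows([
  [-0.0035,0,-0.049,0,0,0,0.05],
  [-0.0035,0,-0.049,0,0,0,0.05],
  [-0.0035,0,-0.049,0,0,0,0.05],
  [-0.0035,0,-0.049,0,0,0,0.05],
  [-0.0035,0,-0.049,0,0,0,0.05],
  [-0.0035,0,-0.049,0,0,0,0.05],
  [-0.0035,0,-0.049,0,0,0,0.05],
  [-0.0035,0,-0.049,0,0,0,0.05],
  [-0.0035,0,-0.049,0,0,0,0.05],
  [-0.0035,0,-0.049,0,0,0,0.05],
])

```text
clock: 1.9
position: [436.3, -158.3, 254.9]
ee_rot: [0.157, 0.691, -0.689, -0.155]
contact_force: [1.4, -1.1, 0.3]
gripper_width: 49.9
```

Request:
play_rows([
  [0.0246,0,-0.0387,0,0,0,0.05],
  [0.0246,0,-0.0387,0,0,0,0.05],
  [0.0246,0,-0.0387,0,0,0,0.05],
  [0.0246,0,-0.0387,0,0,0,0.05],
  [0.0246,0,-0.0387,0,0,0,0.05],
  [0.0246,0,-0.0387,0,0,0,0.05],
  [0.0246,0,-0.0387,0,0,0,0.05],
  [0.0246,0,-0.0387,0,0,0,0.05],
  [0.0246,0,-0.0387,0,0,0,0.05],
])

```text
clock: 2.8
position: [384.0, 268.4, 258.4]
ee_rot: [0.158, 0.693, -0.687, -0.152]
contact_force: [0.5, 0.2, -0.7]
gripper_width: 50.1
```

```bash
python3 - <<'E'
from h import *
d=shot('wrist','wrist1.png')
p,r,s=pose(); print(p,s['joints'].round(3),s['contact_force'])
print('cam pos in tool',r.inv().apply(np.array(d['origin'])-p),'axes',(r.inv()*cam(d)[0]).as_matrix().round(2))
print(np.array(d['intrinsics']),d['D'])
print(proj(d,[[397,252.5,122],[397,252.5,66],p+r.apply([0,0,0])]))
h=cv2.cvtColor(d['color'],cv2.COLOR_RGB2HSV); m=cv2.inRange(h,(3,200,140),(13,255,255))
n,l,st,c=cv2.connectedComponentsWithStats(m); i=1+np.argmax(st[1:,4]); print(st[i],c[i])
cc=max(cv2.findContours((l==i).astype(np.uint8),0,2)[0],key=cv2.contourArea); q=cv2.boxPoints(cv2.minAreaRect(cc)); Q=onz(d,q,122)
print(q.round(1),Q.round(1),Q.mean(0))
for i in range(2): e=Q[i+1]-Q[i]; print(np.linalg.norm(e),np.degrees(np.arctan2(e[1],e[0])))
E
```

```text
[384.59895362 274.09431207 258.28104172] [ 0.967  0.093 -0.316  0.004 -1.148 -1.407] [1.24133368 4.04117532 1.08924243]
cam pos in tool [  -2.09729171 -142.6832748    74.06816713] axes [[ 1.   -0.   -0.  ]
 [-0.   -0.27  0.96]
 [-0.   -0.96 -0.27]]
[[303.79195929   0.         278.21665355]
 [  0.         303.79195929 213.64055155]
 [  0.           0.           1.        ]] [0.01202424 0.         0.         0.         0.        ]
[[259.73583321 192.88001808]
 [262.96600454 181.95066487]
 [282.7902414  276.8941021 ]]
[252 175  19  31 195] [261.54358974 187.41025641]
[[252. 175.]
 [270. 175.]
 [270. 205.]
 [252. 205.]] [[396.  234.4 122. ]
 [381.  241.5 122. ]
 [393.4 267.2 122. ]
 [408.8 259.9 122. ]] [394.80640119 250.72632569 122.        ]
16.55847135367017 154.72146433080277
28.518990816023162 64.2168361322194
```

View pics/wrist1.png

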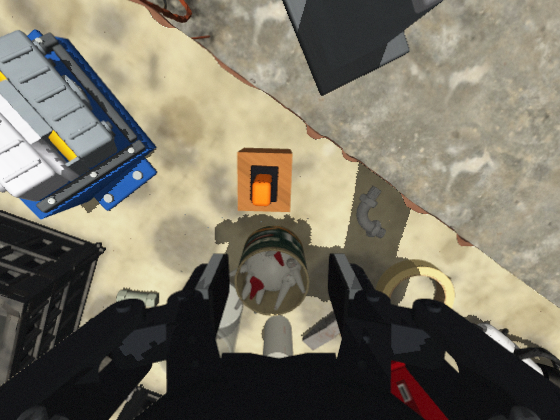

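The wrist picture shows the rack at (265,180) lined up with the tool, with the orange handle top near (261,194). That agrees with the triangulated (396,253), and the can sits behind it at (275,270).

```bash
cat >> h.py <<'E'
def down(deg):
    a=np.radians(deg); x=np.array([np.cos(a),np.sin(a),0]); y=np.array([0,0,-1.]); return R.from_matrix(np.c_[x,y,np.cross(x,y)])
E
python3 - <<'E'
from h import *
p,r,s=pose(); print(p,r.as_matrix().round(4))
go([396,253,160],down(153.3)); go([396,253,82],down(153.3))
E
```

```text
[384.59895362 274.09431207 258.28104172] [[-0.9056  0.0111 -0.424 ]
 [ 0.4241  0.009  -0.9056]
 [-0.0062 -0.9999 -0.0129]]
turn [ 0.013  0.028 -0.006] | 0.032  shift now-axes mm [-18.7  98.2  15.5]  after-turn axes [-19.7  98.3  13.7] dist 101.2
turn [ 0.013  0.028 -0.006] | 0.032  shift now-axes mm [-18.2 176.2  16.5]  after-turn axes [-19.7 176.3  13.7] dist 177.9
```

Request:
play_rows([
  [-0.01,0.02,0.007,0.0065,0.014,-0.003,0.05],
  [-0.0095,0.03,0.0065,0.0065,0.014,-0.003,0.05],
  [0,0.03,0,0,0,0,0.05],
  [0,0.018,0,0,0,0,0.05],
  [0,0,0,0,0,0,0.05],
])

```text
clock: 3.35
position: [397.0, 258.4, 158.3]
ee_rot: [0.161, 0.69, -0.687, -0.16]
contact_force: [0.1, 0.1, 0.7]
gripper_width: 50.3
```

```bash
python3 - <<'E'
from h import *
go([396,253,82],down(153.3))
E
```

```text
turn [ 0.004  0.007 -0.001] | 0.008  shift now-axes mm [-1.4 76.3  5.6]  after-turn axes [-1.5 76.3  5.3] dist 76.5
```

Request:
play_rows([
  [-0.0014,0.006,0.0056,0.004,0.007,0,0.05],
  [0,0.02,0,0,0,0,0.05],
  [0,0.025,0,0,0,0,0.05],
  [0,0.015,0,0,0,0,0.05],
  [0,0.008,0,0,0,0,0.05],
  [0,0,0,0,0,0,0.05],
])

```text
clock: 3.95
position: [399.1, 254.7, 87.6]
ee_rot: [0.166, 0.692, -0.684, -0.161]
contact_force: [0.5, -0.4, -0.3]
gripper_width: 50.3
```

```bash
python3 - <<'E'
from h import *
go([396,253,82],down(153.3))
d=shot('wrist','wrist2.png')
E
```

```text
turn [ 0.012 -0.001 -0.005] | 0.013  shift now-axes mm [2.  5.5 3. ]  after-turn axes [2.  5.6 2.9] dist 6.6
```

View pics/wrist2.png

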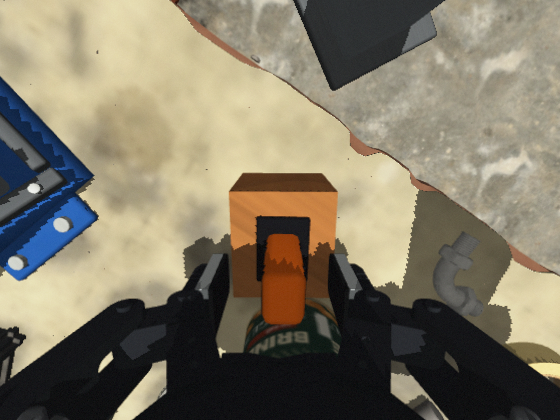

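The handle stands between the fingers at u 264–305, with the finger gap centred near u 280. I'll make a small correction and close.

Request:
play_rows([
  [0.002,0.0055,0.003,0.01,0,-0.004,0.05],
  [0,0,0,0,0,0,0.03],
  [0,0,0,0,0,0,0.0],
  [0,0,0,0,0,0,0.0],
  [0,0,0,0,0,0,0.0],
  [0,0,0,0,0,0,0.0],
])

```text
clock: 4.6
position: [397.4, 254.8, 85.3]
ee_rot: [0.165, 0.691, -0.685, -0.162]
contact_force: [0.2, -0.6, -1.3]
gripper_width: 17.3
```

```bash
python3 - <<'E'
from h import *
go([396,253,82],down(153.3)); p,r,s=pose();print(s['gripper_width'],s['contact_force'],s['wrist_torque'],p,r.as_quat(),s['joints'].round(2),s['clock'])
E
```

```text
turn [ 0.008 -0.    -0.002] | 0.009  shift now-axes mm [0.4 3.3 2.3]  after-turn axes [0.4 3.3 2.2] dist 4.0
17.331334461492688 [ 0.15115682 -0.62606818 -1.34872505] [-0.01287613  0.04820374  0.02402106] [397.37497031 254.80236477  85.28563371] [ 0.1647954   0.69068106 -0.68527861 -0.16184988] [ 0.92  0.3  -0.56  0.   -0.71 -1.38] 4.6
```

Request:
play_rows([
  [0,-0.005,0,0,0,0,0],
  [0,-0.015,0,0,0,0,0],
  [0,-0.025,0,0,0,0,0],
  [0,-0.03,0,0,0,0,0],
  [0,-0.03,0,0,0,0,0],
  [0,-0.03,0,0,0,0,0],
  [0,0,0,0,0,0,0],
])

```text
clock: 5.3
position: [395.9, 252.7, 226.0]
ee_rot: [0.164, 0.689, -0.687, -0.162]
contact_force: [0.5, 0.2, -0.2]
gripper_width: 17.7
```

```bash
python3 - <<'E'
from h import *
p,r,s=pose();print(s['gripper_width'],s['contact_force'],s['wrist_torque'],p,r.as_matrix().round(3))
d=shot('scene','s3.png');w=shot('wrist','w3.png')
g=p+r.apply([0,-13,0])
u=proj(d,[g,g+[0,0,-94]]);print(u); x,y=u.mean(0).astype(int)
a=cv2.imread('pics/s3.png');w=cv2.imread('pics/w3.png')
a=cv2.resize(a[y-45:y+45,x-40:x+40],None,fx=5,fy=5,interpolation=cv2.INTER_CUBIC); print('crop origin',x-40,y-45)
w=cv2.resize(w[140:365,190:390],(400,450),interpolation=cv2.INTER_CUBIC)
cv2.imwrite('pics/v3.png',np.hstack([a,w]))
E
```

```text
17.709768249746073 [ 0.54206566  0.16414322 -0.20898795] [ 0.06596691 -0.05913827 -0.00896696] [395.89667565 252.72253011 225.984949  ] [[-0.893  0.003 -0.45 ]
 [ 0.45   0.003 -0.893]
 [-0.002 -1.    -0.004]]
[[312.93082243 136.9978571 ]
 [310.39208813 188.88506288]]
crop origin 271 117
```

View pics/v3.png

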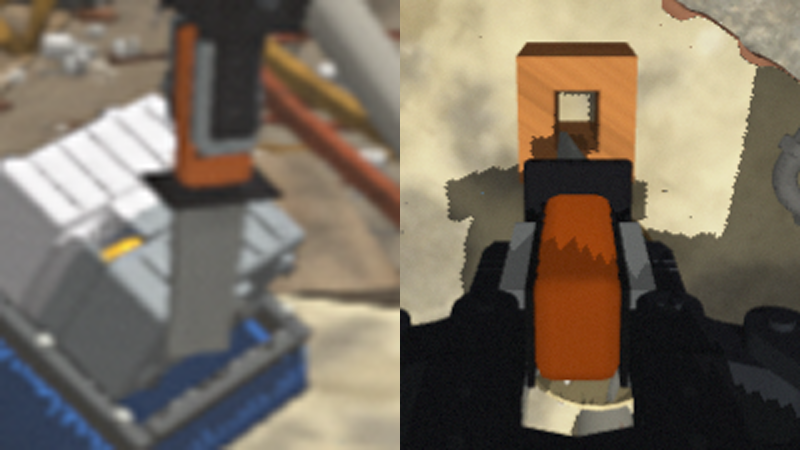

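In the crop the blade apex is at about (566,135), left of the guard centre at 578. That means the flat face is on the tool's −x side, so wedge x = −tool x, which suits this grasp. Next I'll compute the wedge's offset in the tool and the hover pose.

```bash
cat >> h.py <<'E'
L0=np.array([550.36,132.88,105.2]);R0=np.array([565.5,49.88,105.0])
psi=np.radians(10.3)
def frame(psi):
    c,s_=np.cos(psi),np.sin(psi); k,h_=np.cos(np.pi/6),.5
    return np.c_[[c*k,s_*k,h_],[-s_,c,0],[-c*h_,-s_*h_,k]]
F=frame(psi); O=(L0+R0)/2-F@[-8,0,55]
def w2f(P): return F.T@(np.array(P)-O)
def f2w(P): return O+F@np.array(P,float)
RT=R.from_matrix(np.c_[-F[:,0],-F[:,2],-F[:,1]])
TIP=np.array([-7,81.3,0.])
def tipf():
    p,r,s=pose(); return w2f(p+r.apply(TIP)),s
def tool_for(tip_f): return f2w(tip_f)-RT.apply(TIP)
E
python3 - <<'E'
from h import *
print('O',O,'L,R in F',w2f(L0),w2f(R0),'TCP',tool_for([-1,42,80]))
p,r,s=pose(); w=get_image('wrist'); 
for z in(211,215):
    Q=onz(w,[[289,219]],z); print('guard far edge in tool',r.inv().apply(Q-p))
Q=onz(w,[[288,330],[268,330],[309,330]],p[2]+13+24); print('handle near edge',r.inv().apply(Q-p))
go(tool_for([-1,42,80]),RT)
h=cv2.cvtColor(w['color'],cv2.COLOR_RGB2HSV)
for v in range(200,219,2): print(v, w['color'][v,266:290].mean(1).astype(int))
E
```

```text
O [591.80339404  97.535839    61.46860279] L,R in F [-7.97400433 42.18476184 55.10046145] [ -8.02599567 -42.18476184  54.89953855] TCP [498.1268172  123.19983386 197.15850042]
guard far edge in tool [[ 5.23806594 10.96704497 22.59096898]]
guard far edge in tool [[ 5.09103205  6.9707428  23.80349586]]
handle near edge [[  3.50250745 -37.02564343  -9.64167857]
 [ -4.56711885 -37.04029524  -9.62973076]
 [ 11.97622767 -37.01023793  -9.6481517 ]]
turn [-0.174 -0.631  0.509] | 0.83  shift now-axes mm [-151.    23.6   66.3]  after-turn axes [-57.7  60.6 144. ] dist 166.6
200 [ 95  49  82 154 179 181 179 179 182 182 181 181 181 182 181 178 177 156
  72  72  66  35  58 109]
202 [103  49  59 105 130 127 131 130 130 129 131 130 130 129 128 127 114  79
  58  57  52  37  56 106]
204 [102  40  36  47  54  53  54  56  53  55  59  53  56  57  55  58  56  56
  50  40  37  41  62 100]
206 [103  38  37  45  56  57  57  57  54  55  55  54  55  57  55  52  53  54
  48  39  37  42  72 109]
208 [105  38  40  45  56  58  62  62  62  51  41  47  54  52  40  43  57  56
  56  49  40  44  71 111]
210 [ 54  40  42  50  58  60  58  62  62  62  51  37  38  40  40  40  41  42
  54  52  37  46  71 111]
212 [ 52  41  45  57  59  60  62  63  63  65  70  63  45  38  40  41  43  54
  51  50  48  42  71 110]
214 [ 51  41  46  56  56  58  61  65  66  65  67  71  68  50  43  38  38  36
  43  52  52  54  67 109]
216 [ 53  45  48  57  58  59  61  61  64  59  63  62  68  71  58  48  40  42
  41  46  54  55  72 109]
218 [ 54  55  59  58  61  60  60  61  62  63  64  63  65  63  61  62  55  58
  81 119 118 117 115 123]
```

Request:
play_rows([
  [0,0,0,-0.029,-0.105,0.085,0],
  [0,0,0,-0.029,-0.105,0.085,0],
  [0,0,0,-0.029,-0.105,0.085,0],
  [0,0,0,-0.029,-0.105,0.085,0],
  [0,0,0,-0.029,-0.105,0.085,0],
  [0,0,0,-0.029,-0.105,0.085,0],
  [0,0,0,0,0,0,0],
])

```text
clock: 6.15
position: [390.7, 246.0, 209.8]
ee_rot: [0.115, 0.692, -0.671, 0.241]
contact_force: [0.4, -1.2, -2.0]
gripper_width: 17.4
```

```bash
sed -i 's/^TIP=.*/TIP=np.array([-7,81.3,2.5])/' h.py; python3 - <<'E'
from h import *
p,r,s=pose(); go(tool_for([-1,42,80]),RT); print(s['joints'].round(2))
w=shot('wrist','w4.png');d=shot('scene','s4.png')
t=p+r.apply(TIP); print('tip',proj(w,[t]),proj(d,[t]), proj(w,[L0,R0]))
w=cv2.imread('pics/w4.png');a=cv2.imread('pics/s4.png')
x,y=proj(d,[t])[0].astype(int); a=a[y-60:y+30,x-40:x+40]; print(x-40,y-60)
w=w[110:350,60:380]
cv2.imwrite('pics/v4.png',np.hstack([cv2.resize(a,(400,450),interpolation=cv2.INTER_CUBIC)[:,50:350],cv2.resize(w,(500,375)).copy() if 0 else cv2.copyMakeBorder(cv2.resize(w,(500,375),interpolation=cv2.INTER_CUBIC),0,75,0,0,0)]))
E
```

```text
turn [-0.015  0.009  0.014] | 0.022  shift now-axes mm [-65.7  53.8 137.4]  after-turn axes [-66.2  52.8 137.6] dist 161.5
[ 1.04 -0.07 -0.98  0.91 -0.5  -1.63]
tip [[269.46096367 217.93537514]] [[294.36852114 182.60822481]] [[203.04401733  46.71951513]
 [196.96487771 -69.07473576]]
254 122
```

View pics/v4.png

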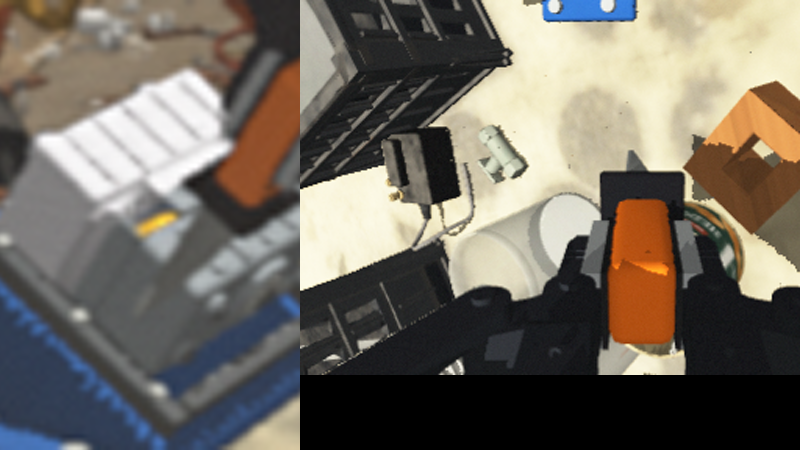

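The wrist crop shows the blade tip at about u=272, with its straight (flat) edge on the left and the bevel on the right. That confirms the wedge's orientation, so I'll go to the left notch hover.

Request:
play_rows([
  [-0.0165,0.011,0.0345,-0.004,0.002,0.0035,0],
  [-0.0165,0.011,0.0345,-0.004,0.002,0.0035,0],
  [-0.0165,0.011,0.0345,-0.004,0.002,0.0035,0],
  [-0.0165,0.011,0.0345,-0.004,0.002,0.0035,0],
  [0,0,0,0,0,0,0],
  [0,0,0,0,0,0,0],
])

```text
clock: 6.85
position: [506.4, 129.5, 210.8]
ee_rot: [0.128, 0.702, -0.658, 0.24]
contact_force: [0.7, 0.0, -0.8]
gripper_width: 17.2
```

```bash
python3 - <<'E'
from h import *
for i in range(1):
    p,r,s=pose(); go(tool_for([-1,42,66]),RT); print(tipf()[0],s['joints'].round(2),s['clock'])
w=shot('wrist','w5.png');d=shot('scene','s5.png')
t=p+r.apply(TIP); 
pts=[f2w(q) for q in ([-12,57,60],[-12,27,60],[0,57,50],[0,27,50],[4,57,60],[-12,-27,60],[-12,-57,60],[0,60,60],[50,60,60],[50,-60,60])]
print('w',proj(w,[t]+pts).round(0).tolist()); print('s',proj(d,[t]+pts).round(0).tolist())
w=cv2.imread('pics/w5.png');a=cv2.imread('pics/s5.png')
x,y=proj(d,[t])[0].astype(int); a=a[y-40:y+40,x-40:x+40]; print(x-40,y-40)
cv2.imwrite('pics/v5.png',np.hstack([cv2.resize(a,(400,400),interpolation=cv2.INTER_CUBIC),cv2.resize(w[100:380,90:370],(400,400),interpolation=cv2.INTER_CUBIC)]))
E
```

```text
turn [ 0.011 -0.019 -0.006] | 0.023  shift now-axes mm [14.9 21.   2.8]  after-turn axes [14.8 21.1  2.2] dist 25.9
[14.26442626 45.02586202 87.15466986] [ 0.57  0.   -0.9   0.82 -0.25 -1.16] 6.85
w [[269.0, 218.0], [301.0, 221.0], [301.0, 187.0], [287.0, 218.0], [287.0, 185.0], [283.0, 222.0], [302.0, 119.0], [302.0, 78.0], [287.0, 225.0], [230.0, 226.0], [219.0, 75.0]]
s [[293.0, 149.0], [293.0, 168.0], [301.0, 163.0], [287.0, 167.0], [295.0, 163.0], [287.0, 163.0], [314.0, 156.0], [321.0, 152.0], [288.0, 164.0], [272.0, 149.0], [302.0, 134.0]]
252 108
```

View pics/v5.png

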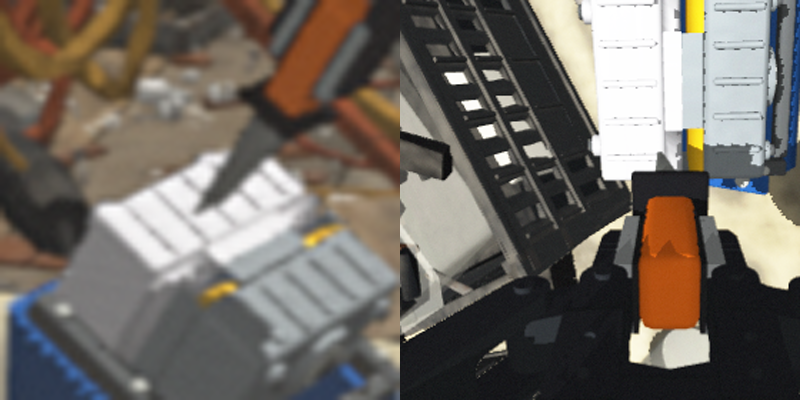

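The scene crop shows the wedge over the fixed half, about 14 mm too far up-slope. The wrist view's yellow strip (u 291–303) and fixed-half corner (228,226) match my predicted points to about 1–2 px, so the housing frame is good. Joint 5 is at −0.25 against a −0.16 limit, so I'll fit the kinematics from the recorded samples and check the notch poses.

```bash
cat > kin.py <<'E'
from h import *
from scipy.optimize import least_squares
S=[([-.994385,.385555,.006629,-.00053,-1.194027,-.258597],[195.14,-593.13,230.22],[.41398737,.57321564,-.57234281,-.41528544]),
([.967,.093,-.316,.004,-1.148,-1.407],[384.6,274.1,258.28],None),
([.92,.3,-.56,0,-.71,-1.38],[397.37,254.8,85.29],[.1647954,.69068106,-.68527861,-.16184988]),
([1.04,-.07,-.98,.91,-.5,-1.63],[390.7,246.,209.8],[.115,.692,-.671,.241]),
([.57,0,-.9,.82,-.25,-1.16],[506.4,129.5,210.8],[.128,.702,-.658,.24])]
# at zero: upper arm up, forearm ahead, tool along forearm
def fk(q,k):
    a,b,h,l1,e,l2,L=k
    r1=R.from_euler('z',q[0]); r2=r1*R.from_euler('y',q[1]); r3=r2*R.from_euler('y',-q[2]); r4=r3*R.from_euler('x',SG*q[3]); r5=r4*R.from_euler('y',-q[4]); r6=r5*R.from_euler('x',S6*q[5])
    p=r1.apply([a,b,h])+r2.apply([0,0,l1])+r3.apply([l2,0,e])+r5.apply([L,0,0])
    return p,r6*R.from_matrix(T0)
T0=np.c_[[0,0,0],[1,0,0],[0,0,0]].astype(float)
SG=S6=1
def setT(v,sg,s6):
    global T0,SG,S6; T0=np.c_[v,[1,0,0],np.cross(v,[1,0,0])].astype(float);SG=sg;S6=s6
def res(k):
    o=[]
    for q,p,r in S:
        P,Q=fk(q,k); o+=list(P-p)
        if r is not None: o+=list(100*(R.from_quat(r).inv()*Q).as_rotvec())
    return np.array(o)
def fit():
    best=None
    for v in([0,1,0],[0,-1,0],[0,0,1],[0,0,-1]):
        for sg in(1,-1):
            for s6 in(1,-1):
                setT(v,sg,s6); f=least_squares(res,[0,-160,300,400,0,400,200],loss='soft_l1',f_scale=10)
                if best is None or f.cost<best[0]: best=(f.cost,v,sg,s6,f.x)
    setT(*best[1:4]); return best
def ik(p,r,k,q0):
    f=least_squares(lambda q:np.r_[fk(q,k)[0]-p,200*(r.inv()*fk(q,k)[1]).as_rotvec()],q0); return f.x,f.cost
E
python3 - <<'E'
from kin import *
s=read_state(); S.append((list(s['joints']),s['position'],s['ee_rot']))
b=fit(); print(b); print(res(b[4]).round(1)); k=b[4]
q=np.array(s['joints'])
for yy in(42,0,-42):
    for z in(85,50,30,2):
        q1,c=ik(tool_for([-1,yy,z]),RT,k,q); print(yy,z,q1.round(2),round(c,3))
E
```

```text
(np.float64(2073.2739328273656), [0, 0, -1], -1, -1, array([ 245.21233223, -134.85589136,  237.97910433,  357.57629706,
        -12.06617487,  213.85592636,  245.09465915]))
[  4.4  39.    3.7  -0.    0.   -0.   -4.2  38.4  -5.5   1.6  46.6  79.3
   0.8  -0.6  -0.2  16.7  -1.6  -5.4   0.1  -0.5  -0.1  -2.3 -19.2  -2.
  -0.1  -0.3  -0.3  -0.1 -20.3  -1.9   0.   -0.   -0. ]
42 85 [ 0.62  0.02 -0.94  1.03 -0.25 -1.4 ] 0.0
42 50 [ 0.6   0.21 -1.    2.11 -0.24 -2.49] 0.0
42 30 [ 0.59  0.32 -1.03  2.47 -0.33 -2.86] 0.0
42 2 [ 0.58  0.47 -1.04  2.7  -0.47 -3.09] 0.0
0 85 [ 0.52  0.01 -0.94  0.97 -0.2  -1.26] 0.0
0 50 [ 0.5   0.21 -1.01  2.3  -0.21 -2.6 ] 0.0
0 30 [ 0.49  0.32 -1.03  2.63 -0.32 -2.93] 0.0
0 2 [ 0.48  0.47 -1.05  2.81 -0.48 -3.11] 0.0
-42 85 [ 0.41  0.02 -0.94  0.84 -0.15 -1.03] 0.0
-42 50 [ 0.4   0.21 -1.    2.52 -0.18 -2.71] 0.0
-42 30 [ 0.39  0.32 -1.02  2.78 -0.3  -2.98] 0.0
-42 2 [ 0.38  0.47 -1.03  2.91 -0.46 -3.11] 0.0
```

```bash
cat > ed.py <<'E'
t=open('kin.py').read()
t=t.replace("a,b,h,l1,e,l2,L=k","a,b,h,l1,e,l2,L,y4,z4,z5,x2=k").replace("r2.apply([0,0,l1])","r2.apply([x2,0,l1])").replace("+r5.apply([L,0,0])","+r4.apply([0,y4,z4])+r5.apply([L,0,z5])")
t=t.replace("return np.array(o)","return np.r_[o,.01*(np.array(k)-K0)]").replace("f=least_squares(res,[0,-160,300,400,0,400,200]","f=least_squares(res,K0").replace("def res","K0=np.array([0,-80,300,400,0,400,200,-80,0,0,0.])\ndef res")
open('kin.py','w').write(t)
E
python3 ed.py; python3 - <<'E'
from kin import *
s=read_state(); S.append((list(s['joints']),s['position'],s['ee_rot']))
b=fit(); print(b[:4],b[4].round(1)); k=b[4]
for (q,p,r) in S: print((fk(q,k)[0]-p).round(1))
q=np.array(s['joints'])
for yy in(42,0,-42):
    for z in(85,50,30,2):
        q1,c=ik(tool_for([-1,yy,z]),RT,k,q); print(yy,z,q1.round(2),round(c,3))
E
```

```text
(np.float64(7.5945723363736395), [0, 0, -1], -1, -1) [   8.4   -4.   165.6  564.7   -8.   416.2  302.7 -156.5    6.3   -3.8
    1.4]
[-0.6 -0.4 -0.2]
[ 0.5 -0.3  0.2]
[-1.1  0.7  0.2]
[-0.1  0.1 -0.3]
[-1.4 -0.2 -0. ]
[1.5 0.1 0.2]
42 85 [ 0.54 -0.   -0.95  0.95 -0.22 -1.25] 0.0
42 50 [ 0.12  0.07 -0.98  1.96  0.03 -1.91] 2.899
42 30 [ 0.07  0.12 -0.94  2.14  0.04 -2.04] 29.675
42 2 [ 0.01  0.19 -0.86  2.46  0.06 -2.31] 93.33
0 85 [ 0.48 -0.01 -0.93  0.79 -0.21 -1.04] 0.0
0 50 [ 0.16  0.07 -1.    1.58  0.01 -1.56] 6.331
0 30 [ 0.16  0.11 -0.98  1.58  0.01 -1.56] 44.14
0 2 [ 0.24  0.18 -0.95  1.34 -0.01 -1.39] 145.987
-42 85 [ 0.42 -0.   -0.87  0.57 -0.22 -0.77] 0.0
-42 50 [ 0.2   0.07 -0.98  1.2  -0.01 -1.21] 2.255
-42 30 [ 0.26  0.12 -0.94  1.01 -0.03 -1.07] 27.381
-42 2 [ 0.33  0.19 -0.87  0.66 -0.05 -0.79] 87.782
```

The fit is now good to about 1 mm. The straight grasp runs joint 5 into its limit before the wedge is in, so I'll search over other wrist branches and tilted grasps (rotated about the jaw axis).

```bash
cat >> kin.py <<'E'
LO=np.array([-3.14,-1.21,-1.07,-3.16,-2.99,-3.1])+.06; HI=np.array([3.14,2.06,1.41,2.05,-.16,3.1])-.06
def ikb(p,r,k,q0):
    f=least_squares(lambda q:np.r_[fk(q,k)[0]-p,200*(r.inv()*fk(q,k)[1]).as_rotvec()],np.clip(q0,LO+.001,HI-.001),bounds=(LO,HI),max_nfev=60); return f.x,f.cost
# tool axes in wedge axes: fam 'X' jaws along -+x, 'Y' jaws along +-y ; a = tilt about jaw axis
def graspR(fam,sg,a):
    x=np.array([sg,0,0]) if fam=='X' else np.array([0,sg,0]); y=np.array([0,0,-1.])
    y=R.from_rotvec(np.radians(a)*np.abs(x)).apply(y)
    return R.from_matrix(np.c_[x,y,np.cross(x,y)])
# TCP for wedge grip point g, wedge rot W; grasp point 12.7 (as held) behind TCP
def tcp(g,W,G,b=16): return g+(W*G).apply([0,b,0])
E
cat > srch.py <<'E'
from kin import *
rng=np.random.default_rng(0)
k=np.array([8.4,-4,165.6,564.7,-8,416.2,302.7,-156.5,6.3,-3.8,1.4]); setT([0,0,-1],-1,-1)
WF=R.from_matrix(F); a=np.radians(-26.7); WR=R.from_euler('z',a)
gr=np.array([397,252.6,98])
def grip(t): return f2w(np.array(t)+[-7,0,94])
starts=[LO+(HI-LO)*rng.random(6) for _ in range(10)]+[np.array([.57,0,-.9,.8,-.3,-1.1]),np.array([.5,.2,-.5,0,-.9,-1]),np.array([.5,.2,-.5,-1.5,-.9,0])]
for fam in'XY':
  for sg in(1,-1):
    for al in(-45,-30,-15,0,15,30,45):
      G=graspR(fam,sg,al)
      # deepest left
      sols=[]
      for q0 in starts:
        q,c=ikb(tcp(grip([-1,42,20]),WF,G),WF*G,k,q0)
        if c<.5 and not any(np.abs(q-s).max()<.05 for s in sols): sols.append(q)
      for s in sols:
        worst=0;qs=[];q=s
        for t in([-1,42,2],[-1,42,50],[-1,42,90],[-1,0,90],[-1,-42,90],[-1,-42,50],[-1,-42,2]):
            q,c=ikb(tcp(grip(t),WF,G),WF*G,k,q); worst=max(worst,c); qs.append(q)
        if worst>.5: continue
        qr,cr=ikb(tcp(gr,WR,G),WR*G,k,qs[2]); 
        qs=np.array(qs); print(fam,sg,al,'rack',round(cr,1),qr.round(2),'min margin',np.minimum(qs-LO,HI-qs).min().round(2),'first',qs[0].round(2),'last',qs[-1].round(2))
E
timeout 560 python3 srch.py
```

```text
X 1 -45 rack 0.0 [ 0.97  0.67 -0.21  0.09 -1.48  1.66] min margin 0.06 first [ 0.76  0.44 -0.86  1.25 -0.97  1.22] last [ 0.53  0.4  -0.94  1.51 -0.91  1.18]
X 1 -30 rack 0.0 [ 0.96  0.54 -0.32  0.08 -1.24  1.67] min margin 0.02 first [ 0.61  0.32 -0.94  1.48 -0.69  1.21] last [ 0.32  0.28 -0.98  1.78 -0.6   1.17]
X 1 30 rack 581.3 [ 0.48  0.24 -0.58 -1.16 -0.41 -3.04] min margin 0.46 first [ 0.15  0.28 -0.34 -0.96 -0.68 -2.27] last [-0.04  0.32 -0.29 -0.93 -0.81 -2.16]
X 1 45 rack 0.0 [ 0.36  0.24 -0.58 -1.36 -0.51 -2.8 ] min margin 0.72 first [-0.03  0.4  -0.25 -1.13 -1.01 -2.02] last [-0.17  0.45 -0.18 -1.06 -1.13 -1.98]
X -1 -45 rack 0.0 [ 0.97  0.67 -0.21  0.09 -1.48 -1.49] min margin 0.06 first [ 0.76  0.44 -0.86  1.25 -0.97 -1.92] last [ 0.53  0.4  -0.94  1.51 -0.91 -1.97]
X -1 -30 rack 0.0 [ 0.96  0.54 -0.32  0.08 -1.24 -1.47] min margin 0.02 first [ 0.61  0.32 -0.94  1.48 -0.69 -1.94] last [ 0.32  0.28 -0.98  1.78 -0.6  -1.97]
X -1 15 rack 0.0 [ 0.87  0.23 -0.66 -0.14 -0.43 -1.22] min margin 0.07 first [ 0.44  0.21 -0.53 -0.46 -0.29  0.22] last [ 0.2   0.23 -0.44 -0.62 -0.44
[... 891 characters left out ...]
13 -0.09 -1.21 -1.84] last [ 0.36  0.48 -0.14 -0.05 -1.21 -1.73]
Y -1 -30 rack 2717.0 [ 0.18  0.23 -0.97 -3.1  -0.22 -2.17] min margin 0.03 first [-0.17  0.33 -0.86 -2.66 -0.7  -1.77] last [-0.33  0.31 -0.73 -2.32 -0.62 -2.02]
Y -1 15 rack 0.0 [ 0.75  0.38 -0.36 -0.3  -0.95  0.55] min margin 0.26 first [ 0.59  0.25 -0.6   0.22 -0.48  0.98] last [ 0.41  0.26 -0.57  0.13 -0.5   1.24]
Y -1 30 rack 0.0 [ 0.61  0.48 -0.21 -0.49 -1.2   0.75] min margin 0.66 first [ 0.54  0.36 -0.34 -0.   -0.88  1.21] last [ 0.38  0.36 -0.33  0.   -0.88  1.37]
Y -1 45 rack 0.0 [ 0.5   0.59 -0.09 -0.63 -1.44  0.87] min margin 0.85 first [ 0.49  0.48 -0.13 -0.09 -1.21  1.3 ] last [ 0.36  0.48 -0.14 -0.05 -1.21  1.42]
```

Straight-grasp insertion is out of reach. A grasp with the jaws across wedge y and the wedge leaned 30° (tool pointing straight down at the housing) gives wide joint margins everywhere. So I'll return the wedge to the rack and regrasp it that way.

```bash
python3 - <<'E'
from h import *
Q=R.from_quat([.1648,.6907,-.6853,-.1618]); go([397.2,254.6,235],Q)
E
```

```text
turn [ 0.179  0.62  -0.5  ] | 0.817  shift now-axes mm [  62.8  -61.8 -141.3]  after-turn axes [152.5 -24.2 -62.4] dist 166.5
```

Request:
play_rows([
  [0.014,-0.02,-0.03,0,0,0,0],
  [0.018,-0.018,-0.042,0,0,0,0],
  [0.017,-0.015,-0.04,0,0,0,0],
  [0.008,-0.006,-0.02,0,0,0,0],
  [0.002,-0.002,-0.005,0,0,0,0],
])

```text
clock: 7.45
position: [397.2, 258.5, 238.5]
ee_rot: [0.127, 0.704, -0.656, 0.241]
contact_force: [-0.0, 0.3, -0.8]
gripper_width: 17.5
```

Request:
play_rows([
  [0,0,0,0.032,0.11,-0.089,0],
  [0,0,0,0.032,0.11,-0.089,0],
  [0,0,0,0.032,0.11,-0.089,0],
  [0,0,0,0.032,0.11,-0.089,0],
  [0,0,0,0.028,0.1,-0.08,0],
  [0,0,0,0.012,0.05,-0.04,0],
  [0,0,0,0,0,0,0],
])

```text
clock: 8.15
position: [390.3, 262.0, 235.9]
ee_rot: [0.155, 0.696, -0.685, -0.15]
contact_force: [-1.1, -0.1, -1.2]
gripper_width: 17.2
```

```bash
python3 - <<'E'
from h import *
Q=R.from_quat([.1648,.6907,-.6853,-.1618]); go([397.2,254.6,180],Q); print(pose()[0],pose()[2]['joints'].round(2),pose()[2]['clock'])
E
```

```text
turn [ 0.008  0.03  -0.002] | 0.031  shift now-axes mm [-9.1 55.9  4.7]  after-turn axes [-9.4 55.9  4. ] dist 56.9
[390.30289751 262.02369606 235.94925666] [ 0.94  0.11 -0.36  0.   -1.09 -1.37] 8.15
```

Request:
play_rows([
  [-0.005,0.02,0.002,0.005,0.015,-0.001,0],
  [-0.004,0.025,0.002,0.003,0.013,-0.001,0],
  [0,0.01,0,0,0,0,0],
  [0,0.004,0,0,0,0,0],
  [0,0,0,0,0,0,0],
])

```text
clock: 8.65
position: [396.1, 255.5, 175.6]
ee_rot: [0.162, 0.692, -0.685, -0.158]
contact_force: [0.1, -0.5, -1.5]
gripper_width: 17.3
```

```bash
python3 - <<'E'
from h import *
Q=R.from_quat([.1648,.6907,-.6853,-.1618]); go([397.2,254.6,155],Q); print(pose()[0],pose()[2]['clock'])
E
```

```text
turn [ 0.002  0.009 -0.002] | 0.009  shift now-axes mm [-1.3 20.6  0.6]  after-turn axes [-1.3 20.6  0.5] dist 20.7
[396.11572401 255.54459161 175.6363121 ] 8.65
```

Request:
play_rows([
  [-0.0013,0.008,0.0005,0.001,0.008,0,0],
  [0,0.015,0,0,0,0,0],
  [0,0.01,0,0,0,0,0],
  [0,0.005,0,0,0,0,0],
])

```text
clock: 9.05
position: [398.7, 257.1, 139.3]
ee_rot: [0.166, 0.694, -0.683, -0.159]
contact_force: [-0.6, -0.1, -0.8]
gripper_width: 17.3
```

```bash
python3 - <<'E'
from h import *
Q=R.from_quat([.1648,.6907,-.6853,-.1618]); go([397.2,254.6,86],Q); p,r,s=pose(); print(p,s['clock'],s['contact_force'])
E
```

```text
turn [ 0.009  0.003 -0.004] | 0.011  shift now-axes mm [ 0.6 53.2  3.8]  after-turn axes [ 0.3 53.3  3.3] dist 53.4
[398.69918761 257.09228842 139.2961737 ] 9.05 [-0.63950288 -0.05785403 -0.8305581 ]
```

Request:
play_rows([
  [0.0005,0.01,0.0035,0.008,0.003,-0.004,0],
  [0,0.015,0,0,0,0,0],
  [0,0.012,0,0,0,0,0],
  [0,0.008,0,0,0,0,0],
  [0,0.004,0,0,0,0,0],
  [0,0,0,0,0,0,0],
])

```text
clock: 9.65
position: [397.5, 254.8, 87.6]
ee_rot: [0.165, 0.691, -0.685, -0.162]
contact_force: [-0.2, 0.4, -1.9]
gripper_width: 17.6
```

```bash
python3 - <<'E'
from h import *
Q=R.from_quat([.1648,.6907,-.6853,-.1618]); go([397.2,254.6,86],Q); p,r,s=pose(); print(p,s['clock'],s['contact_force'])
E
```

```text
turn [ 0.001 -0.    -0.001] | 0.001  shift now-axes mm [0.2 1.6 0.3]  after-turn axes [0.2 1.6 0.3] dist 1.6
[397.45224754 254.75765179  87.59194572] 9.65 [-0.24741888  0.36741271 -1.94069972]
```

Request:
play_rows([
  [0,0.002,0,0,0,0,0],
  [0,0,0,0,0,0,0.05],
  [0,0,0,0,0,0,0.05],
  [0,0,0,0,0,0,0.05],
  [0,-0.02,0,0,0,0,0.05],
  [0,-0.03,0,0,0,0,0.05],
  [0,-0.03,0,0,0,0,0.05],
  [0,-0.012,0,0,0,0,0.05],
  [0,-0.004,0,0,0,0,0.05],
])

```text
clock: 10.55
position: [397.7, 254.8, 187.5]
ee_rot: [0.166, 0.692, -0.684, -0.16]
contact_force: [-0.2, -0.1, -1.0]
gripper_width: 50.1
```

```bash
cat >> srch.py <<'E'
E
sed -i '/^for fam/,$d' srch.py; python3 - <<'E'
from srch import *
p,r,s=pose(); print(p,s['gripper_width'],s['contact_force'],s['clock'])
G=graspR('Y',-1,30); Q=WR*G; print(Q.as_matrix().round(3))
# pre-grasp: 75 mm back along tool
g=np.array([397,252.6,98+3])
pt=tcp(g,WR,G); go(pt,Q); go(pt-Q.apply([0,75,0]),Q)
print(pt)
E
```

```text
[397.71605719 254.76830742 187.45386779] 50.13136208771871 [-0.19460152 -0.099153   -0.95414111] 10.55
[[-0.449 -0.447  0.774]
 [-0.893  0.225 -0.389]
 [ 0.    -0.866 -0.5  ]]
turn [-0.403 -1.527 -0.424] | 1.635  shift now-axes mm [  8.1 100.2   3.7]  after-turn axes [ 2.3 90.7 43.5] dist 100.6
turn [-0.403 -1.527 -0.424] | 1.635  shift now-axes mm [-29.7  35.5   2.8]  after-turn axes [ 2.3 15.7 43.5] dist 46.3
[389.85302889 256.19455199  87.14359354]
```

Request:
play_rows([
  [0,0,0,-0.036,-0.137,-0.038,0.05],
  [0,0,0,-0.036,-0.137,-0.038,0.05],
  [0,0,0,-0.036,-0.137,-0.038,0.05],
  [0,0,0,-0.036,-0.137,-0.038,0.05],
  [0,0,0,-0.036,-0.137,-0.038,0.05],
  [0,0,0,-0.036,-0.137,-0.038,0.05],
  [0,0,0,-0.036,-0.137,-0.038,0.05],
  [0,0,0,-0.036,-0.137,-0.038,0.05],
  [0,0,0,-0.036,-0.137,-0.038,0.05],
  [0,0,0,-0.036,-0.137,-0.038,0.05],
])

```text
clock: 11.55
position: [394.5, 253.9, 185.4]
ee_rot: [-0.41, 0.753, -0.46, 0.231]
contact_force: [0.8, -0.6, 0.1]
gripper_width: 49.7
```

```bash
python3 - <<'E'
from srch import *
p,r,s=pose(); print(p,s['joints'].round(2),s['clock'])
G=graspR('Y',-1,30); Q=WR*G; pt=tcp(np.array([397,252.6,101]),WR,G); go(pt-Q.apply([0,75,0]),Q)
E
```

```text
[394.46201621 253.91970622 185.40155589] [ 0.61  0.32 -0.13 -0.45 -1.36  0.52] 11.55
turn [-0.033 -0.124 -0.035] | 0.133  shift now-axes mm [-5.  14.2 43.9]  after-turn axes [ 0.  12.7 44.7] dist 46.4
```

Request:
play_rows([
  [-0.002,0.004,0.015,-0.016,-0.06,-0.017,0.05],
  [-0.001,0.005,0.018,-0.01,-0.035,-0.01,0.05],
  [0,0.002,0.008,0,0,0,0.05],
  [0,0,0.002,0,0,0,0.05],
])

```text
clock: 11.95
position: [424.6, 238.6, 151.1]
ee_rot: [-0.446, 0.741, -0.432, 0.254]
contact_force: [0.3, 0.4, 0.3]
gripper_width: 50.1
```

```bash
python3 - <<'E'
from srch import *
p,r,s=pose(); print(p,s['joints'].round(2),s['clock'])
G=graspR('Y',-1,30); Q=WR*G; pt=tcp(np.array([397,252.6,101]),WR,G); go(pt,Q)
E
```

```text
[424.61754891 238.58980206 151.08463671] [ 0.55  0.42 -0.09 -0.45 -1.37  0.69] 11.95
turn [-0.003 -0.027 -0.005] | 0.028  shift now-axes mm [ 0.3 74.9 -2. ]  after-turn axes [-0.1 74.9 -1.8] dist 74.9
```

Request:
play_rows([
  [0,0.015,-0.001,-0.001,-0.014,-0.003,0.05],
  [0,0.02,-0.001,-0.001,-0.01,-0.002,0.05],
  [0,0.02,0,0,0,0,0.05],
  [0,0.01,0,0,0,0,0.05],
  [0,0.005,0,0,0,0,0.05],
])

```text
clock: 12.45
position: [391.0, 256.2, 91.6]
ee_rot: [-0.452, 0.738, -0.428, 0.263]
contact_force: [0.7, 0.4, 0.3]
gripper_width: 50.0
```

```bash
python3 - <<'E'
from srch import *
p,r,s=pose(); print(p,s['contact_force'],s['clock'])
G=graspR('Y',-1,30); Q=WR*G; pt=tcp(np.array([397,252.6,101]),WR,G); go(pt,Q)
shot('wrist','w6.png')
E
```

```text
[391.04969688 256.17637065  91.64583996] [0.66133075 0.42473199 0.32177372] 12.45
turn [-0.004 -0.004 -0.004] | 0.007  shift now-axes mm [0.5 4.4 1.3]  after-turn axes [0.5 4.4 1.3] dist 4.7
```

View pics/w6.png

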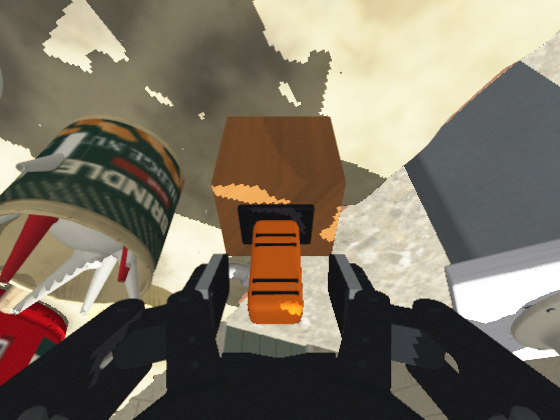

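The handle is centred between the fingers (u 250–302), clear of the can at left. I'll advance 4 mm and close.

Request:
play_rows([
  [0,0.0045,0.001,0,0,0,0.05],
  [0,0,0,0,0,0,0.03],
  [0,0,0,0,0,0,0.0],
  [0,0,0,0,0,0,0.0],
  [0,0,0,0,0,0,0.0],
])

```text
clock: 13.0
position: [391.4, 257.3, 88.5]
ee_rot: [-0.451, 0.738, -0.428, 0.264]
contact_force: [0.2, 0.5, -2.7]
gripper_width: 23.3
```

```bash
python3 - <<'E'
from srch import *
p,r,s=pose(); print(p,r.as_quat(),s['contact_force'],s['gripper_width'],s['clock'])
G=graspR('Y',-1,30); Q=WR*G
print('wedge grip in tool', r.inv().apply(np.array([397,252.6,98])-p)); print('up in tool',r.inv().apply([0,0,1]))
E
```

```text
[391.35173303 257.29114871  88.47566892] [-0.45050421  0.73761249 -0.4279058   0.26433009] [ 0.21547266  0.50456487 -2.66901392] 23.28913325407549 13.0
wedge grip in tool [  1.57073079 -11.82577403   1.51873372]
up in tool [-0.00439963 -0.86942096 -0.49405246]
```

```bash
cat >> h.py <<'E'
_z=np.array([0,-.8694,-.494]);_z/=np.linalg.norm(_z); _y=np.array([-1.,0,0])
GM=R.from_matrix(np.c_[np.cross(_y,_z),_y,_z])   # wedge axes in tool
RT=R.from_matrix(F)*GM.inv(); GRIP=np.array([0,-11.8,1.5]); TIP=GRIP+GM.apply([7,0,-94])
def rows(d): # F-axes direction -> tool axes (with tool at RT)
    return RT.inv().apply(F@np.array(d,float))
E
python3 - <<'E'
from h import *
print(TIP,RT.as_matrix().round(3)); p,r,s=pose()
print('after lift:'); 
print('turn',(r.inv()*RT).as_rotvec().round(3))
T=tool_for([-1,42,85]); print(T, 'rel to lifted', RT.inv().apply(T-(p+[0,0,130])).round(1))
print('F axes in tool\n',np.array([rows(e) for e in np.eye(3)]).round(3))
E
```

```text
[ 0.         66.46981259 54.02462695] [[ 0.179  0.007  0.984]
 [-0.984  0.001  0.179]
 [ 0.    -1.     0.007]]
after lift:
turn [ 0.503 -0.636 -0.17 ]
[488.02356211 121.36376123 200.67710392] rel to lifted [151.   18.3  70.7]
F axes in tool
 [[ 0.    -0.494  0.869]
 [-1.     0.     0.   ]
 [-0.    -0.869 -0.494]]
```

Request:
play_rows([
  [0,-0.004,-0.0025,0,0,0,0],
  [0,-0.013,-0.0075,0,0,0,0],
  [0,-0.022,-0.0125,0,0,0,0],
  [0,-0.026,-0.015,0,0,0,0],
  [0,-0.026,-0.015,0,0,0,0],
  [0,-0.015,-0.0085,0,0,0,0],
  [0,-0.005,-0.003,0,0,0,0],
])

```text
clock: 13.7
position: [390.4, 256.2, 226.2]
ee_rot: [-0.45, 0.737, -0.429, 0.265]
contact_force: [-0.2, 0.6, -1.1]
gripper_width: 23.6
```

Request:
play_rows([
  [0,0,0,0.083,-0.105,-0.028,0],
  [0,0,0,0.083,-0.105,-0.028,0],
  [0,0,0,0.083,-0.105,-0.028,0],
  [0,0,0,0.083,-0.105,-0.028,0],
  [0,0,0,0.083,-0.105,-0.028,0],
  [0,0,0,0.05,-0.063,-0.017,0],
  [0,0,0,0.012,-0.016,-0.004,0],
])

```text
clock: 14.4
position: [390.3, 254.6, 228.4]
ee_rot: [-0.539, 0.457, -0.456, 0.541]
contact_force: [0.9, 1.2, -0.6]
gripper_width: 23.4
```

```bash
python3 - <<'E'
from h import *
p,r,s=pose(); go(tool_for([-1,42,80]),RT); print(tipf()[0],s['joints'].round(2),s['clock'])
E
```

```text
turn [ 0.006 -0.011 -0.003] | 0.013  shift now-axes mm [147.8  31.7  76.5]  after-turn axes [148.6  32.5  74.6] dist 169.4
[-50.31417089 190.14849737 145.05000274] [ 0.93  0.11 -0.37 -0.   -1.09  0.81] 14.4
```

Request:
play_rows([
  [0.025,0.003,0.013,0.006,-0.011,-0.003,0],
  [0.04,0.006,0.02,0,0,0,0],
  [0.04,0.008,0.02,0,0,0,0],
  [0.025,0.006,0.012,0,0,0,0],
  [0.01,0.004,0.005,0,0,0,0],
  [0.003,0.001,0.001,0,0,0,0],
])

```text
clock: 15.0
position: [487.8, 122.8, 199.6]
ee_rot: [-0.541, 0.454, -0.453, 0.544]
contact_force: [-0.1, 0.6, -0.7]
gripper_width: 23.3
```

```bash
python3 - <<'E'
from h import *
p,r,s=pose(); go(tool_for([-1,42,66]),RT); print(tipf()[0],s['joints'].round(2),s['contact_force'],s['clock'])
w=shot('wrist','w7.png');d=shot('scene','s7.png')
t=p+r.apply(TIP)
pts=[f2w(q) for q in ([-12,57,60],[-4,57,50],[0,57,50],[4,57,60],[-12,27,60],[4,27,60])]
print('w',proj(w,[t]+pts).round(0).tolist()); print('s',proj(d,[t]+pts).round(0).tolist())
w=cv2.imread('pics/w7.png');a=cv2.imread('pics/s7.png')
x,y=proj(d,[t])[0].astype(int); a=a[y-35:y+35,x-35:x+35]; print(x-35,y-35)
cv2.imwrite('pics/v7.png',np.hstack([cv2.resize(a,(400,400),interpolation=cv2.INTER_CUBIC),cv2.resize(w[80:360,140:420],(400,400),interpolation=cv2.INTER_CUBIC)]))
E
```

```text
turn [ 0.004 -0.002 -0.003] | 0.006  shift now-axes mm [ 1.5 15.4  9.4]  after-turn axes [ 1.5 15.5  9.3] dist 18.1
[-1.84949195 43.57034665 83.99184025] [ 0.57  0.2  -0.33 -0.   -1.03  1.18] [-0.13798692  0.6284571  -0.65170661] 15.0
w [[278.0, 152.0], [260.0, 145.0], [260.0, 128.0], [260.0, 123.0], [259.0, 126.0], [300.0, 145.0], [301.0, 125.0]]
s [[298.0, 155.0], [293.0, 168.0], [288.0, 168.0], [287.0, 167.0], [287.0, 163.0], [301.0, 163.0], [295.0, 158.0]]
262 119
```

View pics/v7.png

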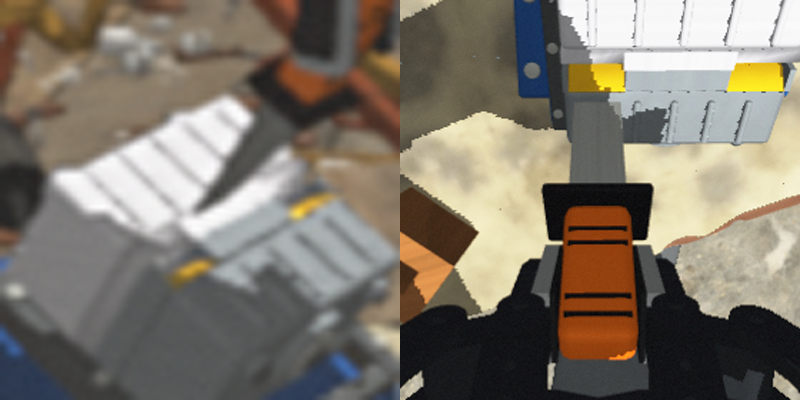

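Wrist crop: blade tip at about (279,150) px and left flare centre at (277.5,135), both within 1–2 px of prediction. The wedge is square to the notch, so I'll descend to the mouth and refine the notch positions numerically.

Request:
play_rows([
  [0,0.005,0.003,0.004,-0.002,-0.003,0],
  [0,0.007,0.004,0,0,0,0],
  [0,0.004,0.0025,0,0,0,0],
  [0,0.002,0.001,0,0,0,0],
])

```text
clock: 15.5
position: [497.6, 129.1, 181.9]
ee_rot: [-0.541, 0.45, -0.453, 0.547]
contact_force: [-0.4, 1.2, -0.8]
gripper_width: 23.0
```

```bash
cat >> h.py <<'E'
def yellow(w,lo=(20,150,110)):
    h=cv2.cvtColor(w['color'],cv2.COLOR_RGB2HSV); m=cv2.inRange(h,lo,(33,255,255)); n,l,s,c=cv2.connectedComponentsWithStats(m)
    return sorted([s[i].tolist() for i in range(1,n) if s[i,4]>60],key=lambda t:t[0])
E
python3 - <<'E'
from h import *
w=cv2.imread('pics/w7.png'); print('w7 yellow',yellow({'color':w[:,:,::-1].copy()}))
p,r,s=pose(); w=get_image('wrist'); print(yellow(w)); print(tipf()[0],s['contact_force'],s['clock'])
for sg in(1,-1):
    print(proj(w,[f2w([-12,sg*42+15,60]),f2w([-12,sg*42-15,60]),f2w([-4,sg*42+15,50]),f2w([4,sg*42-15,60])]).round(1).tolist())
print('tip',proj(w,[p+r.apply(TIP)]).round(1)); go(tool_for([-2,44,62]),RT)
E
```

```text
w7 yellow [[258, 125, 39, 20, 738], [369, 124, 40, 20, 735]]
[[263, 142, 42, 20, 500], [381, 142, 42, 20, 765]]
[-1.12207021 48.18977755 63.12594848] [-0.37396844  1.19274785 -0.79242238] 15.5
[[265.8, 162.3], [308.1, 162.5], [265.9, 144.7], [309.9, 142.9]]
[[384.4, 162.9], [426.9, 163.1], [383.8, 145.4], [435.4, 143.5]]
tip [[278.1 151.6]]
turn [-0.002  0.006 -0.001] | 0.007  shift now-axes mm [ 3.8  1.3 -0.1]  after-turn axes [ 3.8  1.3 -0.1] dist 4.0
```

Request:
play_rows([
  [0.0036,0.001,0,-0.002,0.006,-0.001,0],
  [0,0,0,0,0,0,0],
])

```text
clock: 15.75
position: [498.1, 125.6, 180.4]
ee_rot: [-0.541, 0.451, -0.454, 0.545]
contact_force: [-0.2, -0.6, -0.8]
gripper_width: 23.3
```

```bash
python3 - <<'E'
from h import *
p,r,s=pose(); print(tipf()[0],s['contact_force'],s['clock']); go(tool_for([-2,44.5,45]),RT)
w=get_image('wrist'); print(yellow(w))
E
```

```text
[-1.94306891 44.45008199 62.04635885] [-0.2409255  -0.63874283 -0.84113835] 15.75
turn [ 0.     0.001 -0.   ] | 0.001  shift now-axes mm [-0.1 14.9  8.3]  after-turn axes [-0.1 14.9  8.3] dist 17.1
[[258, 141, 42, 21, 526], [377, 141, 42, 21, 779]]
```

Request:
play_rows([
  [0,0.0035,0.002,0,0,0,0],
  [0,0.0043,0.0025,0,0,0,0],
  [0,0.0043,0.0025,0,0,0,0],
  [0,0.003,0.0018,0,0,0,0],
])

```text
clock: 16.2
position: [508.0, 127.4, 165.2]
ee_rot: [-0.54, 0.451, -0.455, 0.546]
contact_force: [-0.2, 0.5, -0.2]
gripper_width: 23.8
```

```bash
cat > st.py <<'E'
from h import *
import sys
p,r,s=pose(); f=np.array(s['contact_force']); print('tip',tipf()[0].round(1),'F in housing axes',(F.T@f).round(1),'T',s['wrist_torque'].round(2),'clk',s['clock'],'w',round(s['gripper_width'],1))
if len(sys.argv)>1: go(tool_for([float(v) for v in sys.argv[1:4]]),RT)
E
python3 st.py -2 44.5 40
```

```text
tip [-0.7 44.5 44. ] F in housing axes [-0.2  0.5 -0.1] T [0.01 0.08 0.02] clk 16.2 w 23.8
turn [-0.002  0.001 -0.001] | 0.002  shift now-axes mm [-0.1  4.   0.9]  after-turn axes [-0.1  4.   0.9] dist 4.1
```

Request:
play_rows([
  [0,0.0035,0.002,0,0,0,0],
  [0,0.0043,0.0025,0,0,0,0],
  [0,0.003,0.0018,0,0,0,0],
  [0,0,0,0,0,0,0],
])

```text
clock: 16.6
position: [514.2, 128.0, 155.4]
ee_rot: [-0.542, 0.451, -0.454, 0.545]
contact_force: [2.1, 0.3, -6.2]
gripper_width: 23.2
```

```bash
python3 st.py -1 44.5 33; python3 - <<'E'
from h import *
w=get_image('wrist'); print(yellow(w))
E
```

```text
tip [-0.4 43.9 32.3] F in housing axes [-1.3 -0.1 -6.4] T [ 0.   -0.56 -0.02] clk 16.6 w 23.2
turn [0.001 0.002 0.001] | 0.002  shift now-axes mm [-0.7 -0.2 -0.9]  after-turn axes [-0.7 -0.2 -0.9] dist 1.1
[[255, 170, 6, 22, 107], [296, 170, 5, 22, 90], [385, 170, 47, 21, 891]]
```

Request:
play_rows([
  [0,-0.0052,-0.003,0,0,0,0],
  [0,-0.0105,-0.006,0,0,0,0],
  [0,-0.0105,-0.006,0,0,0,0],
  [0,-0.0065,-0.0035,0,0,0,0],
  [0,-0.0035,-0.002,0,0,0,0],
  [0,-0.001,-0.0005,0,0,0,0],
])

```text
clock: 17.25
position: [491.5, 124.0, 196.1]
ee_rot: [-0.541, 0.451, -0.454, 0.545]
contact_force: [-0.4, -0.6, -1.2]
gripper_width: 23.0
```

```bash
python3 st.py -1.5 -39.5 70
```

```text
tip [ 0.2 44.  79.1] F in housing axes [-1.  -0.5 -0.8] T [-0.05  0.01 -0.03] clk 17.25 w 23.0
turn [-0.001  0.002  0.   ] | 0.002  shift now-axes mm [83.5  8.8  3. ]  after-turn axes [83.4  8.7  3.1] dist 84.0
```

Request:
play_rows([
  [0.014,0.001,0,0,0,0,0],
  [0.025,0.002,0.001,0,0,0,0],
  [0.024,0.002,0.001,0,0,0,0],
  [0.012,0.002,0.001,0,0,0,0],
  [0.005,0.001,0,0,0,0,0],
  [0.001,0,0,0,0,0,0],
])

```text
clock: 17.85
position: [509.5, 40.5, 187.1]
ee_rot: [-0.542, 0.451, -0.454, 0.545]
contact_force: [-0.3, 0.0, -1.0]
gripper_width: 23.1
```

```bash
python3 st.py -1.5 -39.5 62;  python3 - <<'E'
from h import *
w=shot('wrist','w8.png'); print(yellow(w)); d=shot('scene','s8.png'); p,r,s=pose(); print('tip px',proj(w,[p+r.apply(TIP)]).round(1))
for sg in(1,-1): print(proj(w,[f2w([-12,sg*42+15,60]),f2w([-12,sg*42-15,60]),f2w([4,sg*42-15,60])]).round(1).tolist())
E
```

```text
tip [ -2.1 -41.3  69.9] F in housing axes [-0.7  0.1 -0.7] T [0.06 0.04 0.02] clk 17.85 w 23.1
turn [0.001 0.002 0.   ] | 0.003  shift now-axes mm [-1.9  6.6  4.4]  after-turn axes [-1.9  6.6  4.4] dist 8.1
[[141, 134, 40, 22, 783], [256, 135, 41, 20, 706], [535, 145, 25, 20, 204], [550, 135, 10, 11, 61]]
tip px [[277.  151.4]]
[[141.4, 155.0], [183.3, 155.2], [178.1, 135.5]]
[[258.3, 155.4], [299.9, 155.5], [301.2, 135.9]]
```

Request:
play_rows([
  [-0.0018,0.0045,0.0027,0.001,0.002,0,0],
  [0,0.006,0.0035,0,0,0,0],
  [0,0.0055,0.0032,0,0,0,0],
  [0,0.0025,0.0015,0,0,0,0],
])

```text
clock: 18.35
position: [521.0, 47.4, 167.8]
ee_rot: [-0.541, 0.45, -0.454, 0.546]
contact_force: [-0.7, 0.2, -1.2]
gripper_width: 23.2
```

```bash
python3 st.py -1 -39.7 26
```

```text
tip [ -0.6 -36.4  47. ] F in housing axes [-1.2  0.3 -0.7] T [-0.04  0.05 -0.04] clk 18.35 w 23.2
turn [-0.002  0.004 -0.   ] | 0.005  shift now-axes mm [ 3.1 18.3 10.1]  after-turn axes [ 3.  18.3 10.2] dist 21.2
```

Request:
play_rows([
  [0.0028,0.003,0.0017,0,0,0,0],
  [0,0.0045,0.0026,0,0,0,0],
  [0,0.0045,0.0026,0,0,0,0],
  [0,0.0035,0.002,0,0,0,0],
  [0,0.001,0.0005,0,0,0,0],
])

```text
clock: 18.85
position: [530.7, 45.6, 152.9]
ee_rot: [-0.543, 0.45, -0.453, 0.545]
contact_force: [-3.7, 1.3, 5.5]
gripper_width: 23.2
```

```bash
python3 st.py -1 -39.7 26
```

```text
tip [ -0.3 -40.   29.4] F in housing axes [-0.2  1.9  6.5] T [ 0.49  1.1  -0.05] clk 18.85 w 23.2
turn [0.001 0.005 0.002] | 0.006  shift now-axes mm [-0.5  3.4  1. ]  after-turn axes [-0.5  3.4  1. ] dist 3.5
```

Request:
play_rows([
  [0,0.004,0.0023,0,0,0,0],
  [0,0.001,0.0005,0,0,0,0],
])

```text
clock: 19.05
position: [532.9, 45.5, 149.5]
ee_rot: [-0.543, 0.45, -0.453, 0.544]
contact_force: [-2.5, 1.0, 1.5]
gripper_width: 23.2
```

```bash
python3 st.py
```

```text
tip [ -0.3 -40.6  25.3] F in housing axes [-1.2  1.4  2.4] T [ 0.31  0.66 -0.06] clk 19.05 w 23.2
```

Request:
play_rows([
  [0,-0.0052,-0.003,0,0,0,0],
  [0,-0.0105,-0.006,0,0,0,0],
  [0,-0.0105,-0.006,0,0,0,0],
  [0,-0.0065,-0.0037,0,0,0,0],
  [0,-0.003,-0.0017,0,0,0,0],
  [0,-0.001,-0.0005,0,0,0,0],
])

```text
clock: 19.65
position: [510.8, 41.4, 189.4]
ee_rot: [-0.543, 0.45, -0.454, 0.545]
contact_force: [0.1, -0.4, -0.5]
gripper_width: 23.0
```

```bash
python3 st.py -1.5 44.3 70; python3 - <<'E'
from h import *
w=shot('wrist','w9.png'); print(yellow(w)); d=shot('scene','s9.png')
for sg in(1,-1): print(proj(w,[f2w([-12,sg*42+15,60]),f2w([-12,sg*42-15,60])]).round(1).tolist())
# loose-half near/seam edges: fine view saved
E
```

```text
tip [  0.3 -40.6  71.1] F in housing axes [-0.2 -0.5 -0.5] T [0.03 0.03 0.  ] clk 19.65 w 23.0
turn [0.    0.005 0.002] | 0.005  shift now-axes mm [-85.    1.8  -0.7]  after-turn axes [-85.    1.9  -1.1] dist 85.0
[[142, 136, 41, 21, 758], [257, 137, 40, 23, 630], [533, 146, 27, 21, 241], [549, 133, 11, 17, 95]]
[[143.8, 156.5], [185.2, 156.8]]
[[259.4, 157.1], [300.6, 157.3]]
```

Request:
play_rows([
  [-0.014,0.0,0,0,0.005,0.002,0],
  [-0.025,0.0005,-0.0005,0,0,0,0],
  [-0.024,0.0005,-0.0005,0,0,0,0],
  [-0.012,0.0005,0,0,0,0,0],
  [-0.005,0,0,0,0,0,0],
  [-0.001,0,0,0,0,0,0],
])

```text
clock: 20.35
position: [494.8, 122.7, 185.1]
ee_rot: [-0.542, 0.453, -0.455, 0.542]
contact_force: [0.6, -0.5, -1.2]
gripper_width: 23.0
```

```bash
python3 st.py -1.5 44.3 50
```

```text
tip [-3.3 41.9 68. ] F in housing axes [-0.2 -0.6 -1.3] T [0.03 0.06 0.03] clk 20.35 w 23.0
turn [ 0.005 -0.003  0.001] | 0.006  shift now-axes mm [-2.2 15.  10.1]  after-turn axes [-2.2 15.  10.1] dist 18.2
```

Request:
play_rows([
  [-0.002,0.0035,0.0035,0,0,0,0],
  [0,0.006,0.0038,0,0,0,0],
  [0,0.0065,0.0037,0,0,0,0],
  [0,0.003,0.0017,0,0,0,0],
])

```text
clock: 20.75
position: [508.3, 125.6, 164.5]
ee_rot: [-0.542, 0.454, -0.455, 0.542]
contact_force: [-0.4, 1.7, -0.9]
gripper_width: 23.3
```

```bash
python3 st.py -1 44.3 19
```

```text
tip [-1.5 42.1 43.3] F in housing axes [-0.5  1.7 -0.8] T [ 0.01 -0.04  0.02] clk 20.75 w 23.3
turn [ 0.005 -0.005  0.002] | 0.007  shift now-axes mm [-1.9 21.  12.2]  after-turn axes [-1.8 21.1 12.1] dist 24.4
```

Request:
play_rows([
  [-0.0015,0.0035,0.002,0,0,0,0],
  [0,0.005,0.003,0,0,0,0],
  [0,0.005,0.003,0,0,0,0],
  [0,0.004,0.0023,0,0,0,0],
  [0,0.0025,0.0014,0,0,0,0],
  [0,0.001,0.0006,0,0,0,0],
])

```text
clock: 21.35
position: [519.8, 127.2, 146.8]
ee_rot: [0.544, -0.453, 0.455, -0.54]
contact_force: [-4.8, 1.2, 6.8]
gripper_width: 23.2
```

```bash
python3 st.py -1 44.3 19
```

```text
tip [-0.7 41.6 22.1] F in housing axes [-0.5  2.1  8.2] T [0.28 1.39 0.12] clk 21.35 w 23.2
turn [ 0.01  -0.003  0.006] | 0.012  shift now-axes mm [-2.2  3.3  0.7]  after-turn axes [-2.2  3.3  0.6] dist 4.0
```

Request:
play_rows([
  [0,0.0038,0.002,0,0,0,0],
  [0,0.0012,0.0005,0,0,0,0],
])

```text
clock: 21.55
position: [521.7, 127.3, 143.8]
ee_rot: [0.545, -0.453, 0.454, -0.54]
contact_force: [-3.6, 0.6, 3.6]
gripper_width: 22.9
```

```bash
python3 st.py
```

```text
tip [-0.8 41.3 18.5] F in housing axes [-1.1  1.2  4.8] T [0.19 0.73 0.07] clk 21.55 w 22.9
```

Request:
play_rows([
  [0,-0.0052,-0.003,0,0,0,0],
  [0,-0.0115,-0.0065,0,0,0,0],
  [0,-0.0125,-0.007,0,0,0,0],
  [0,-0.0085,-0.0048,0,0,0,0],
  [0,-0.0035,-0.002,0,0,0,0],
  [0,-0.001,-0.0005,0,0,0,0],
])

```text
clock: 22.15
position: [496.2, 122.9, 189.6]
ee_rot: [0.545, -0.453, 0.454, -0.54]
contact_force: [0.2, 0.5, -1.4]
gripper_width: 23.2
```

```bash
cat > meas.py <<'E'
from h import *
import sys
w=shot('wrist',sys.argv[1]); print([t for t in yellow(w) if t[0]<500])
for sg in(1,-1): print(proj(w,[f2w([-12-o,sg*42,60]) for o in (0,2,4,6)]).round(1).tolist())
d=get_image('top')
h=cv2.cvtColor(d['color'],cv2.COLOR_RGB2HSV); print('top',[t for t in yellow(d) if 330<t[0]<410 and 170<t[1]<210])
E
python3 st.py -1.5 -39.7 70; python3 meas.py w10.png
```

```text
tip [-0.2 41.6 71.1] F in housing axes [-0.5  0.5 -1.3] T [ 0.01  0.   -0.01] clk 22.15 w 23.2
turn [ 0.01  -0.002  0.006] | 0.012  shift now-axes mm [81.8  2.6 -1. ]  after-turn axes [81.8  2.1 -1.3] dist 81.8
[[255, 136, 40, 25, 670], [369, 136, 41, 21, 774]]
[[277.5, 156.4], [277.5, 158.7], [277.5, 160.9], [277.5, 163.1]]
[[392.8, 155.9], [392.0, 158.2], [391.3, 160.4], [390.6, 162.6]]
top []
```

Request:
play_rows([
  [0.014,0.0,0,0.005,-0.001,0.003,0],
  [0.024,0.0,0,0.004,0,0.003,0],
  [0.023,0.001,0,0,0,0,0],
  [0.011,0.001,0,0,0,0,0],
  [0.005,0,0,0,0,0,0],
  [0.001,0,0,0,0,0,0],
])

```text
clock: 22.85
position: [510.2, 41.5, 184.5]
ee_rot: [-0.542, 0.453, -0.454, 0.543]
contact_force: [-1.3, 0.1, -1.5]
gripper_width: 23.2
```

```bash
python3 st.py -1.5 -39.7 46
```

```text
tip [ -3.1 -40.6  67.2] F in housing axes [-1.9  0.3 -0.7] T [-0.02  0.09  0.05] clk 22.85 w 23.2
turn [ 0.006 -0.001  0.   ] | 0.006  shift now-axes mm [-0.8 17.9 11.5]  after-turn axes [-0.8 17.9 11.4] dist 21.3
```

Request:
play_rows([
  [-0.0008,0.004,0.0035,0,0,0,0],
  [0,0.006,0.0037,0,0,0,0],
  [0,0.0065,0.0037,0,0,0,0],
  [0,0.003,0.0017,0,0,0,0],
])

```text
clock: 23.25
position: [523.6, 46.4, 163.5]
ee_rot: [-0.543, 0.453, -0.453, 0.544]
contact_force: [-0.2, -0.0, -1.5]
gripper_width: 23.3
```

Request:
play_rows([
  [0,0.0035,0.002,0,0,0,0],
  [0,0.005,0.0028,0,0,0,0],
  [0,0.005,0.0028,0,0,0,0],
  [0,0.005,0.0028,0,0,0,0],
  [0,0.005,0.0028,0,0,0,0],
  [0,0.004,0.0022,0,0,0,0],
  [0,0.001,0.0005,0,0,0,0],
])

```text
clock: 23.95
position: [539.2, 48.8, 138.2]
ee_rot: [0.545, -0.452, 0.453, -0.542]
contact_force: [-3.1, 0.3, 4.6]
gripper_width: 23.2
```

```bash
python3 st.py -1 -39.7 12
```

```text
tip [ -0.6 -38.6  12.1] F in housing axes [-0.3  0.9  5.4] T [ 0.26  0.7  -0.03] clk 23.95 w 23.2
turn [0.009 0.003 0.004] | 0.011  shift now-axes mm [ 1.2  0.8 -0.9]  after-turn axes [ 1.2  0.8 -0.9] dist 1.7
```

Right is at z = 12. Retract and measure.

Request:
play_rows([
  [0,-0.0052,-0.003,0,0,0,0],
  [0,-0.0125,-0.007,0,0,0,0],
  [0,-0.014,-0.008,0,0,0,0],
  [0,-0.0115,-0.0065,0,0,0,0],
  [0,-0.005,-0.0028,0,0,0,0],
  [0,-0.001,-0.0005,0,0,0,0],
])

```text
clock: 24.55
position: [509.4, 43.7, 191.9]
ee_rot: [0.545, -0.452, 0.453, -0.543]
contact_force: [-0.2, 0.1, -1.2]
gripper_width: 23.0
```

```bash
python3 st.py -1.5 44 70; python3 meas.py w11.png
```

```text
tip [  0.1 -38.3  73.7] F in housing axes [-0.8  0.1 -1. ] T [ 0.03 -0.01  0.04] clk 24.55 w 23.0
turn [0.008 0.004 0.003] | 0.009  shift now-axes mm [-82.3   4.2   0.2]  after-turn axes [-82.3   4.4  -0.1] dist 82.4
[[146, 134, 41, 23, 835], [260, 134, 40, 27, 737]]
[[168.5, 154.4], [169.2, 156.6], [169.9, 158.9], [170.5, 161.1]]
[[283.1, 154.8], [283.1, 157.1], [283.0, 159.3], [283.0, 161.5]]
top []
```

Request:
play_rows([
  [-0.014,0.001,0,0.004,0.002,0.002,0],
  [-0.024,0.001,0,0.003,0.002,0.001,0],
  [-0.023,0.001,0,0,0,0,0],
  [-0.011,0.001,0,0,0,0,0],
  [-0.005,0,0,0,0,0,0],
  [-0.001,0,0,0,0,0,0],
])

```text
clock: 25.25
position: [494.1, 124.4, 183.6]
ee_rot: [0.543, -0.453, 0.454, -0.542]
contact_force: [-0.1, 0.1, -0.6]
gripper_width: 23.3
```

```bash
python3 st.py -1.5 44 46
```

```text
tip [-4.5 43.7 66.9] F in housing axes [-0.4  0.1 -0.4] T [0.03 0.04 0.02] clk 25.25 w 23.3
turn [ 0.007 -0.002  0.001] | 0.007  shift now-axes mm [-0.1 17.  12.6]  after-turn axes [-0.1 17.1 12.5] dist 21.1
```

Request:
play_rows([
  [0,0.003,0.0045,0,0,0,0],
  [0,0.0055,0.004,0,0,0,0],
  [0,0.0062,0.0037,0,0,0,0],
  [0,0.003,0.0017,0,0,0,0],
])

```text
clock: 25.65
position: [509.1, 125.7, 164.4]
ee_rot: [0.542, -0.454, 0.455, -0.542]
contact_force: [0.3, -0.1, -0.7]
gripper_width: 23.3
```

```bash
python3 st.py -1 44 4
```

```text
tip [-1.1 42.2 42.7] F in housing axes [-0.2 -0.1 -0.8] T [-0.04 -0.02 -0.03] clk 25.65 w 23.3
turn [ 0.007 -0.004  0.001] | 0.008  shift now-axes mm [-1.6 33.9 19. ]  after-turn axes [-1.5 34.  18.7] dist 38.9
```

Request:
play_rows([
  [0,0.0035,0.002,0,0,0,0],
  [0,0.005,0.0028,0,0,0,0],
  [0,0.005,0.0028,0,0,0,0],
  [0,0.005,0.0028,0,0,0,0],
  [0,0.005,0.0028,0,0,0,0],
  [0,0.005,0.0028,0,0,0,0],
  [0,0.004,0.0022,0,0,0,0],
  [0,0.001,0.0005,0,0,0,0],
])

```text
clock: 26.45
position: [528.3, 127.1, 132.0]
ee_rot: [0.544, -0.453, 0.455, -0.54]
contact_force: [-2.1, 0.7, 2.7]
gripper_width: 23.2
```

```bash
python3 st.py -1 44 4
```

```text
tip [-1.  40.   5.1] F in housing axes [-0.4  1.1  3.3] T [0.04 0.56 0.03] clk 26.45 w 23.2
turn [ 0.01  -0.003  0.005] | 0.011  shift now-axes mm [-3.5  1.5 -0.2]  after-turn axes [-3.5  1.5 -0.2] dist 3.8
```

Request:
play_rows([
  [0,-0.0052,-0.003,0,0,0,0],
  [0,-0.0135,-0.0077,0,0,0,0],
  [0,-0.015,-0.0085,0,0,0,0],
  [0,-0.0145,-0.0082,0,0,0,0],
  [0,-0.006,-0.0034,0,0,0,0],
  [0,-0.001,-0.0005,0,0,0,0],
])

```text
clock: 27.05
position: [494.9, 121.6, 190.8]
ee_rot: [0.543, -0.454, 0.455, -0.541]
contact_force: [-0.1, -0.4, -1.9]
gripper_width: 23.2
```

```bash
python3 st.py -1.5 -39.7 70; python3 meas.py w12.png
```

```text
tip [-0.9 40.5 72.9] F in housing axes [-1.1 -0.4 -1.5] T [ 0.01  0.04 -0.04] clk 27.05 w 23.2
turn [ 0.009 -0.004  0.003] | 0.011  shift now-axes mm [80.7  3.6  0.6]  after-turn axes [80.7  3.3  0.3] dist 80.8
[[254, 134, 40, 28, 745], [367, 133, 41, 25, 893]]
[[276.1, 154.2], [276.1, 156.5], [276.1, 158.8], [276.1, 161.0]]
[[391.1, 153.6], [390.4, 155.9], [389.6, 158.1], [388.9, 160.3]]
top []
```

Request:
play_rows([
  [0.014,0.001,0,0.005,-0.002,0.002,0],
  [0.024,0.001,0,0.004,-0.002,0.001,0],
  [0.022,0.001,0,0,0,0,0],
  [0.011,0.001,0,0,0,0,0],
  [0.005,0,0,0,0,0,0],
  [0.001,0,0,0,0,0,0],
])

```text
clock: 27.75
position: [508.4, 40.9, 181.8]
ee_rot: [0.544, -0.453, 0.453, -0.542]
contact_force: [-0.3, 0.3, -0.3]
gripper_width: 23.3
```

```bash
python3 st.py -1.5 -39.7 46
```

```text
tip [ -6.2 -40.9  65.7] F in housing axes [-0.4  0.3 -0.2] T [-0.01  0.04  0.06] clk 27.75 w 23.3
turn [ 0.008 -0.     0.002] | 0.008  shift now-axes mm [-1.1 15.1 13.4]  after-turn axes [-1.1 15.2 13.3] dist 20.2
```

Request:
play_rows([
  [-0.001,0.001,0.0055,0,0,0,0],
  [0,0.005,0.004,0,0,0,0],
  [0,0.0062,0.0037,0,0,0,0],
  [0,0.003,0.0017,0,0,0,0],
])

```text
clock: 28.15
position: [523.9, 46.2, 165.3]
ee_rot: [0.544, -0.453, 0.453, -0.542]
contact_force: [-0.4, -0.2, -0.5]
gripper_width: 22.9
```

```bash
python3 st.py -1 -39.7 3
```

```text
tip [ -0.4 -38.4  43.3] F in housing axes [-0.6 -0.2 -0.3] T [ 0.   -0.02 -0.01] clk 28.15 w 22.9
turn [0.008 0.002 0.001] | 0.009  shift now-axes mm [ 1.3 35.6 19.2]  after-turn axes [ 1.3 35.8 18.9] dist 40.5
```

Request:
play_rows([
  [0,0.0035,0.002,0,0,0,0],
  [0,0.005,0.0028,0,0,0,0],
  [0,0.005,0.0028,0,0,0,0],
  [0,0.005,0.0028,0,0,0,0],
  [0,0.005,0.0028,0,0,0,0],
  [0,0.005,0.0028,0,0,0,0],
  [0,0.004,0.0022,0,0,0,0],
  [0,0.001,0.0005,0,0,0,0],
])

```text
clock: 28.95
position: [544.0, 50.4, 129.2]
ee_rot: [0.545, -0.452, 0.452, -0.543]
contact_force: [-0.0, -0.3, 0.4]
gripper_width: 23.4
```

```bash
python3 st.py -1 -39.7 3; python3 meas.py w13.png
```

```text
tip [ -0.7 -37.9   1.7] F in housing axes [ 0.1 -0.3  0.4] T [ 0.06  0.05 -0.09] clk 28.95 w 23.4
turn [0.009 0.003 0.002] | 0.009  shift now-axes mm [ 1.8 -0.5 -1.4]  after-turn axes [ 1.8 -0.5 -1.4] dist 2.4
[[112, 205, 51, 28, 1263]]
[[137.1, 227.3], [138.3, 229.6], [139.4, 231.9], [140.6, 234.1]]
[[285.4, 227.5], [285.4, 229.8], [285.3, 232.1], [285.2, 234.3]]
top []
```

Request:
play_rows([
  [0,-0.0052,-0.003,0,0,0,0],
  [0,-0.0135,-0.0077,0,0,0,0],
  [0,-0.016,-0.009,0,0,0,0],
  [0,-0.016,-0.009,0,0,0,0],
  [0,-0.007,-0.004,0,0,0,0],
  [0,-0.001,-0.0005,0,0,0,0],
])

```text
clock: 29.65
position: [508.6, 43.9, 193.5]
ee_rot: [0.544, -0.452, 0.453, -0.543]
contact_force: [0.7, -0.3, -1.2]
gripper_width: 23.1
```

```bash
python3 st.py -1.5 43.7 70; python3 meas.py w14.png
```

```text
tip [  0.4 -37.8  75.5] F in housing axes [-0.  -0.4 -1.3] T [ 0.01 -0.05  0.01] clk 29.65 w 23.1
turn [0.007 0.003 0.002] | 0.008  shift now-axes mm [-81.6   6.    0.9]  after-turn axes [-81.6   6.1   0.6] dist 81.8
[[150, 133, 39, 27, 946], [261, 133, 39, 29, 761]]
[[170.0, 153.3], [170.7, 155.5], [171.3, 157.8], [172.0, 160.0]]
[[283.8, 153.7], [283.7, 155.9], [283.7, 158.2], [283.6, 160.4]]
top []
```

Request:
play_rows([
  [-0.014,0.001,0,0.004,0.002,0.002,0],
  [-0.024,0.001,0,0.003,0.001,0,0],
  [-0.022,0.001,0.0005,0,0,0,0],
  [-0.011,0.001,0.001,0,0,0,0],
  [-0.005,0,0.001,0,0,0,0],
  [-0.001,0,0,0,0,0,0],
])

```text
clock: 30.35
position: [495.9, 124.1, 184.0]
ee_rot: [0.543, -0.453, 0.454, -0.542]
contact_force: [0.6, -0.1, -1.1]
gripper_width: 23.2
```

```bash
python3 st.py -1.5 44 46
```

```text
tip [-2.8 43.2 66.4] F in housing axes [-0.1 -0.2 -1.3] T [-0.01  0.03  0.01] clk 30.35 w 23.2
turn [ 0.008 -0.002  0.001] | 0.008  shift now-axes mm [-0.7 17.4 10.8]  after-turn axes [-0.7 17.5 10.7] dist 20.5
```

Request:
play_rows([
  [-0.001,0.0035,0.004,0,0,0,0],
  [0,0.0055,0.0035,0,0,0,0],
  [0,0.0062,0.0036,0,0,0,0],
  [0,0.003,0.0017,0,0,0,0],
])

```text
clock: 30.75
position: [509.3, 126.2, 164.1]
ee_rot: [0.543, -0.454, 0.454, -0.541]
contact_force: [0.8, 0.2, -0.2]
gripper_width: 23.3
```

```bash
python3 st.py -1 44 2
```

```text
tip [-1.1 42.7 42.2] F in housing axes [ 0.6  0.  -0.6] T [ 0.02  0.02 -0.02] clk 30.75 w 23.3
turn [ 0.009 -0.004  0.002] | 0.009  shift now-axes mm [-1.1 35.2 19.7]  after-turn axes [-1.  35.4 19.4] dist 40.4
```

Request:
play_rows([
  [0,0.0035,0.002,0,0,0,0],
  [0,0.005,0.0028,0,0,0,0],
  [0,0.005,0.0028,0,0,0,0],
  [0,0.005,0.0028,0,0,0,0],
  [0,0.005,0.0028,0,0,0,0],
  [0,0.005,0.0028,0,0,0,0],
  [0,0.0045,0.0025,0,0,0,0],
  [0,0.002,0.001,0,0,0,0],
])

```text
clock: 31.55
position: [530.8, 129.1, 125.4]
ee_rot: [0.543, -0.454, 0.455, -0.541]
contact_force: [-0.0, 0.2, -1.3]
gripper_width: 23.0
```

```bash
python3 st.py -1 44 2; python3 meas.py w15.png
```

```text
tip [-1.7 41.6 -2. ] F in housing axes [-0.6  0.2 -1.1] T [0.07 0.03 0.01] clk 31.55 w 23.0
turn [ 0.009 -0.005  0.002] | 0.01  shift now-axes mm [-2.  -3.4 -2. ]  after-turn axes [-2.  -3.4 -1.9] dist 4.4
[[387, 208, 52, 39, 1619]]
[[278.0, 231.4], [278.0, 233.7], [278.0, 236.0], [278.1, 238.2]]
[[429.0, 230.5], [427.7, 232.9], [426.4, 235.2], [425.2, 237.4]]
top [[385, 191, 15, 8, 76]]
```

The right edge is now about 15–16 mm open and the force is zero, so the half has come free and slid. I'll retract and verify.

Request:
play_rows([
  [0,-0.0052,-0.003,0,0,0,0],
  [0,-0.0135,-0.0077,0,0,0,0],
  [0,-0.018,-0.0102,0,0,0,0],
  [0,-0.022,-0.0125,0,0,0,0],
  [0,-0.018,-0.0102,0,0,0,0],
  [0,-0.009,-0.0051,0,0,0,0],
  [0,-0.003,-0.0017,0,0,0,0],
])

```text
clock: 32.35
position: [477.1, 119.6, 223.0]
ee_rot: [-0.541, 0.454, -0.455, 0.542]
contact_force: [0.3, -1.0, -1.2]
gripper_width: 23.0
```

```bash
python3 meas.py w16.png; python3 - <<'E'
from h import *
p,r,s=pose(); print(tipf()[0],s['clock'],s['joints'].round(2),s['gripper_width'])
w=get_image('wrist')
for sg in(1,-1): print(proj(w,[f2w([-12-o,sg*42,60]) for o in (12,14,16,18)]).round(1).tolist())
Q=R.from_quat([-.4505,.7376,-.4279,.2643]); go([391.3,257.3,228],Q)
cv2.imwrite('pics/v16.png',np.hstack([cv2.resize(cv2.imread('pics/w16.png')[60:340,100:450],(500,400))]))
E
```

```text
[[258, 110, 34, 36, 1199], [352, 110, 38, 35, 1061]]
[[278.0, 129.2], [278.0, 131.4], [278.0, 133.6], [278.0, 135.7]]
[[380.9, 128.6], [380.3, 130.8], [379.7, 133.0], [379.1, 135.1]]
top []
[ -0.14655795  41.91498683 108.84484156] 32.45 [ 0.58  0.16 -0.32  0.   -1.08  1.17] 23.141087117235344
[[277.9, 142.1], [278.0, 144.2], [278.0, 146.2], [278.0, 148.2]]
[[377.7, 141.5], [377.2, 143.6], [376.6, 145.6], [376.1, 147.6]]
turn [-0.497  0.63   0.173] | 0.821  shift now-axes mm [-150.6   -7.1  -60.7]  after-turn axes [ -83.7   63.  -124.2] dist 162.5
```

View pics/v16.png

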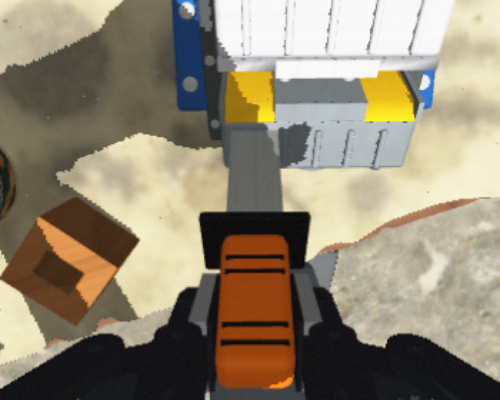

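Both flares now show about 16 mm open (near edges at v≈146 and 145, with 16 mm predicted at 146), square and at the stop. Now I'll take the wedge back to the rack.

Request:
play_rows([
  [-0.022,-0.003,-0.009,0,0,0,0],
  [-0.04,-0.003,-0.016,0,0,0,0],
  [-0.04,-0.002,-0.016,0,0,0,0],
  [-0.026,0,-0.01,0,0,0,0],
  [-0.012,0,-0.005,0,0,0,0],
  [-0.004,0,-0.001,0,0,0,0],
])

```text
clock: 33.1
position: [393.5, 254.7, 221.8]
ee_rot: [0.546, -0.456, 0.455, -0.535]
contact_force: [0.8, 0.0, -2.0]
gripper_width: 23.1
```

Request:
play_rows([
  [0,0,0,-0.08,0.1,0.028,0],
  [0,0,0,-0.083,0.105,0.028,0],
  [0,0,0,-0.083,0.105,0.028,0],
  [0,0,0,-0.083,0.105,0.028,0],
  [0,0,0,-0.083,0.105,0.028,0],
  [0,0,0,-0.05,0.063,0.017,0],
  [0,0,0,-0.015,0.02,0.006,0],
])

```text
clock: 33.8
position: [394.9, 253.3, 215.1]
ee_rot: [-0.457, 0.736, -0.431, 0.253]
contact_force: [-0.1, -0.3, -0.7]
gripper_width: 23.2
```

```bash
cat > rk.py <<'E'
from h import *
import sys
Q=R.from_quat([-.4505,.7376,-.4279,.2643]); p,r,s=pose(); print(p,s['contact_force'].round(1),s['clock'],s['joints'].round(2)); go([391.3,257.3,float(sys.argv[1])],Q)
E
python3 rk.py 165
```

```text
[394.8709301  253.26522051 215.13996272] [-0.1 -0.3 -0.7] 33.8 [ 0.6   0.32 -0.06 -0.45 -1.48  0.6 ]
turn [ 0.007 -0.013  0.022] | 0.027  shift now-axes mm [-3.1 45.9 20.7]  after-turn axes [-1.8 46.1 20.4] dist 50.4
```

Request:
play_rows([
  [-0.0015,0.012,0.006,0.004,-0.007,0.012,0],
  [-0.001,0.014,0.006,0.003,-0.005,0.009,0],
  [0,0.01,0.005,0,0,0,0],
  [0,0.005,0.0025,0,0,0,0],
  [0,0,0,0,0,0,0],
])

```text
clock: 34.3
position: [394.5, 254.6, 165.6]
ee_rot: [-0.45, 0.737, -0.43, 0.263]
contact_force: [0.8, -0.5, -1.6]
gripper_width: 23.8
```

```bash
python3 rk.py 158
```

```text
[394.48938484 254.57036959 165.61897833] [ 0.8 -0.5 -1.6] 34.3 [ 0.6   0.37 -0.13 -0.46 -1.36  0.66]
turn [-0.001 -0.004  0.003] | 0.005  shift now-axes mm [-1.   8.6  0.2]  after-turn axes [-0.9  8.6  0.2] dist 8.7
```

Request:
play_rows([
  [-0.001,0.005,0,0,-0.003,0.002,0],
  [0,0.0035,0,0,0,0,0],
  [0,0,0,0,0,0,0],
])

```text
clock: 34.6
position: [391.5, 258.1, 158.5]
ee_rot: [-0.45, 0.737, -0.429, 0.265]
contact_force: [-0.2, 0.7, 0.0]
gripper_width: 23.0
```

```bash
python3 rk.py 110;  python3 - <<'E'
from h import *
w=shot('wrist','w17.png');p,r,s=pose(); t=p+r.apply(TIP); print('tip world',t, 'tip px',proj(w,[t]))
a=np.radians(-26.7); c,s_=np.cos(a),np.sin(a); C=np.array([396.5,252.5])
M=np.array([[c,-s_],[s_,c]])
print('slot mouth px',proj(w,[np.r_[C+M@[x,y],66] for x,y in((-11,-15.5),(-11,15.5),(11,15.5),(11,-15.5))]).round(0).tolist())
print('rack px',proj(w,[np.r_[C+M@[x,y],66] for x,y in((-30,-33),(-30,33),(30,33),(30,-33))]).round(0).tolist())
cv2.imwrite('pics/v17.png',cv2.resize(cv2.imread('pics/w17.png')[80:300,160:400],(720,600)[:2]))
E
```

```text
[391.45668741 258.12436876 158.49552361] [-0.2  0.7  0. ] 34.6 [ 0.61  0.37 -0.14 -0.46 -1.34  0.66]
turn [-0.003  0.001 -0.   ] | 0.003  shift now-axes mm [ 1.1 42.1 24. ]  after-turn axes [ 1.  42.  24.2] dist 48.5
tip world [404.71441815 252.07363523  74.31655588] tip px [[278.43749646 151.60943904]]
slot mouth px [[304.0, 166.0], [262.0, 167.0], [261.0, 140.0], [306.0, 140.0]]
rack px [[325.0, 186.0], [241.0, 186.0], [232.0, 115.0], [335.0, 114.0]]
```

View pics/v17.png

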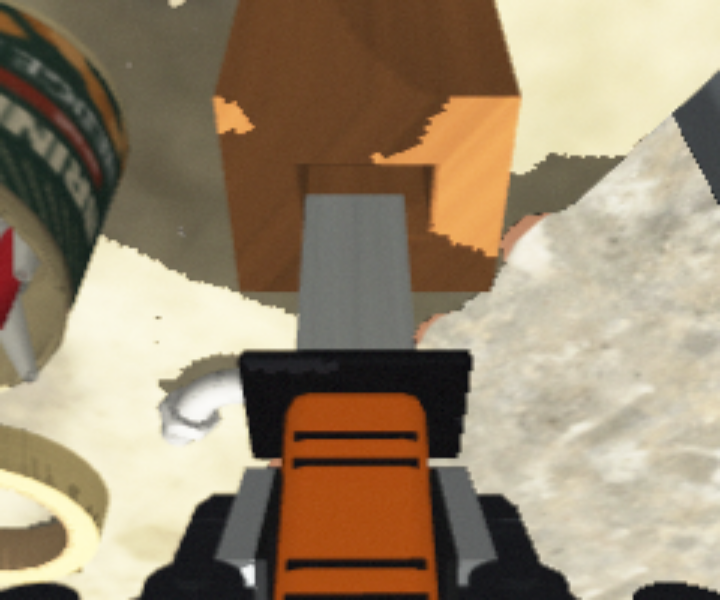

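Tip at (278,151) against the slot mouth u 259–305 (centre 282): about 2.5 mm off along the slot, otherwise aligned. I'll correct that and lower.

Request:
play_rows([
  [0.0025,0.001,0.0005,0,0,0,0],
  [0,0.006,0.0034,0,0,0,0],
  [0,0.009,0.0051,0,0,0,0],
  [0,0.009,0.0051,0,0,0,0],
  [0,0.006,0.0034,0,0,0,0],
  [0,0.002,0.001,0,0,0,0],
])

```text
clock: 35.25
position: [390.7, 256.1, 118.2]
ee_rot: [-0.45, 0.737, -0.429, 0.266]
contact_force: [-0.5, -0.1, -1.8]
gripper_width: 23.2
```

```bash
python3 rk.py 88.5
```

```text
[390.74115055 256.10477108 118.19652805] [-0.5 -0.1 -1.8] 35.25 [ 0.61  0.42 -0.19 -0.47 -1.26  0.71]
turn [-0.004  0.002 -0.002] | 0.005  shift now-axes mm [-1.1 25.9 14.5]  after-turn axes [-1.2 25.8 14.6] dist 29.7
```

Request:
play_rows([
  [-0.0005,0.006,0.0034,0,0,0,0],
  [0,0.008,0.0045,0,0,0,0],
  [0,0.006,0.0034,0,0,0,0],
  [0,0.0025,0.0015,0,0,0,0],
  [0,0.001,0.0005,0,0,0,0],
])

```text
clock: 35.75
position: [391.2, 256.7, 88.1]
ee_rot: [-0.45, 0.737, -0.429, 0.266]
contact_force: [0.3, 0.8, 5.4]
gripper_width: 23.3
```

```bash
python3 rk.py 88.5
```

```text
[391.15913591 256.65966464  88.08921769] [0.3 0.8 5.4] 35.75 [ 0.61  0.46 -0.21 -0.48 -1.2   0.74]
turn [-0.004  0.001 -0.001] | 0.004  shift now-axes mm [-0.6 -0.3 -0.3]  after-turn axes [-0.6 -0.3 -0.3] dist 0.8
```

The guard is seated on the rack (5 N). Release and back out along the tool axis.

Request:
play_rows([
  [0,0,0,0,0,0,0.03],
  [0,0,0,0,0,0,0.05],
  [0,0,0,0,0,0,0.05],
  [0,0,0,0,0,0,0.05],
  [0,-0.012,0,0,0,0,0.05],
  [0,-0.025,0,0,0,0,0.05],
  [0,-0.03,0,0,0,0,0.05],
  [0,-0.03,0,0,0,0,0.05],
  [0,-0.015,0,0,0,0,0.05],
  [0,-0.004,0,0,0,0,0.05],
])

```text
clock: 36.75
position: [445.4, 228.3, 198.1]
ee_rot: [-0.45, 0.736, -0.43, 0.268]
contact_force: [-0.3, -0.3, 0.1]
gripper_width: 49.9
```

```bash
python3 - <<'E'
from h import *
p,r,s=pose(); print(p,s['contact_force'].round(1),s['gripper_width'],s['clock'])
ds=shot('scene','s18.png'),shot('top','t18.png'); w=shot('wrist','w18.png')
h=cv2.cvtColor(ds[0]['color'],cv2.COLOR_RGB2HSV); m=cv2.inRange(h,(3,170,100),(16,255,255)); m[:190]=0;m[245:]=0;m[:,:290]=0;m[:,330:]=0
n,l,st,c=cv2.connectedComponentsWithStats(m); print('scene orange',[(st[i].tolist(),c[i].round(1).tolist()) for i in range(1,n) if st[i,4]>30])
print('upright handle px',proj(ds[0],[[397,252.6,122],[397,252.6,72]]).round(1))
b=cv2.imread('pics/scene0.png').astype(int); a=cv2.imread('pics/s18.png').astype(int)
for nm,(y0,y1,x0,x1) in dict(glue=(210,295,160,195),can=(215,285,222,275),jar=(190,265,168,222),rackwedge=(195,270,285,333)).items():
    print(nm,(np.abs(a-b)[y0:y1,x0:x1].max(2)>40).sum(), (y1-y0)*(x1-x0))
# upright check from wrist: guard/handle
h=cv2.cvtColor(w['color'],cv2.COLOR_RGB2HSV); m=cv2.inRange(h,(3,190,100),(13,255,255)); n,l,st,c=cv2.connectedComponentsWithStats(m); print([st[i].tolist() for i in range(1,n) if st[i,4]>200]); print(proj(w,[[397,252.6,122],[397,252.6,72]]).round(1))
print('yellow top',yellow(ds[1]))
E
```

```text
[445.43540229 228.27664163 198.11308923] [-0.3 -0.3  0.1] 49.91741720466873 36.75
scene orange [([302, 199, 14, 29, 286], [308.0, 213.4])]
upright handle px [[309.4 200.5]
 [308.2 225.2]]
glue 128 2975
can 366 3710
jar 249 4050
rackwedge 615 3600
[[264, 182, 29, 52, 1239], [0, 222, 34, 42, 826]]
[[279.2 229.4]
 [279.4 189.3]]
yellow top [[345, 191, 12, 13, 103], [380, 185, 20, 14, 181], [525, 173, 19, 26, 290]]
```

```bash
python3 - <<'E'
from h import *
from bench import job_done
a,b=[cv2.Laplacian(cv2.cvtColor(cv2.imread('pics/'+n),6).astype(np.float32),cv2.CV_32F,ksize=3) for n in('scene0.png','s18.png')]
for nm,(y0,y1,x0,x1) in dict(glue=(210,295,160,195),can=(215,285,222,275),jar=(190,265,168,222),rackwedge=(195,270,285,333)).items():
    print(nm,cv2.phaseCorrelate(a[y0:y1,x0:x1].copy(),b[y0:y1,x0:x1].copy()))
w=get_image('wrist'); y=[t for t in yellow(w) if t[4]>60]; print(y)
print(job_done(), read_state()['contact_force'].round(1))
E
```

```text
glue ((0.41476444829429937, -0.5432643154259651), 0.8377155003724275)
can ((-0.2729783487181585, 0.2070912995948575), 0.6685190701190337)
jar ((0.44407838938990096, 0.3926264813584197), 0.8822578331276223)
rackwedge ((-0.41527504090618805, 0.4762122647491438), 0.544930563237932)
[]
the job is handed in; nothing more can be done
the job is handed in; nothing more can be done
```

The housing is split, the wedge is back in its rack, and I handed the job in at about 37 s of the 70 s allowed.

**What I did**
- My first grasp, straight down the handle, would have run joint 5 into its limit at the notches. I put the wedge back and regrasped it with the tool tilted 30° to the handle, so the tool pointed straight down while the wedge sat at the housing's slant.
- I worked the notches in turn, left, right, left, right, left, right, left, going deeper up to the last two pushes, which went to about full depth. The forces I read were under 10 N.
- Between pushes I read both gaps off the yellow flares in the wrist picture. The largest difference was about 3.2 mm between the notches, roughly 2.2° of cock.
- On the seventh push the grey half came free.

**Last checks**
- **Grey half:** it stands at about 15.5 to 16 mm open at both ends, so square and at its stop.
- **Wedge:** the guard was pressed onto the rack with about 5 N before I let go. Its handle is within 1 px of where it started in the scene picture.
- **Bottle, can and jar:** each is within about 0.7 px of its first position, which I take as unmoved.
- **Gripper:** open, clear of everything, with zero contact force.

**What disagreed**
- The measured gaps were about 0.7 mm smaller than the given depth formula, so for the last push I went about 4 mm below the nominal 2 mm mark by my frame. No bottom contact showed.
- The end that was not being pried closed by about 1 mm each time.
- A final re-check of the flares from the parked wrist pose, and from the top camera, gave nothing usable. The opening figures come from the wrist view just before the wedge was returned.

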